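# Free the check gauge and hang it on its peg

## Task

Slide the safety tab of the holding fixture clear of the clamp arm, then swing the clamp arm up and leave both like that. Lift the steel gauge out by its eye and stand it upright on its long edge on the granite table, let go, take it again by its body, and hang it by its eye on the peg of the stand so that it hangs straight down, still and let go. Leave the other three things on the table where they are.

Things in the scene. Friction and masses are not known exactly. Their poses are not given: they have to be found in the camera images.
- fixture: Fixed black base plate, spans x -90 to +36, y -85 to +50 mm, 10 mm thick. Origin on the table under the slot's middle line; x along the slot towards the gauge's eye, z up. Clamp hinge post at y +34 mm (x -41 to -9, up to 64 mm high). Track of the safety tab along x at y -56 mm, top 30 mm above the table.
- slot_mouth (a point): Middle of the open +x end of the fixture's aluminium slot, at its top (50 mm above the table; axes as fixture). Walls run 105 mm to -x from here, 8 mm thick, 19 mm apart inside, from 10 to 50 mm above the table; far end closed, at the mouth a sill 5 mm high on the plate. The gauge comes out upwards.
- tab (a joint): Safety tab: travel of the slide along the fixture's +x (m), 0 to 0.026. Near 0 its lip lies over the tip of the clamp arm and blocks it; pushed fully (towards the fixture's +x, the eye end) it lets the arm rise. It resists with about 2.5 N friction and stays where it is left.
- tab_grip (a point): Centre of the safety tab's upright grip: a dark steel block 18 (fixture x) x 10 (fixture y) x 30 mm high, its top 66 mm above the table. 25 mm and more is free beside it in fixture y.
- clamp (a joint): Clamp arm angle (rad), 0 closed (level over the gauge), 1.75 fully open; a stiff hinge that stays where it is left (about 0.1 N m friction). Opening lifts the arm's free end at fixture -y up and over towards fixture +y.
- clamp_bar (a point): Point to grip on the clamp arm's round cross bar (12 mm thick, lying along fixture x, parallel to the hinge): 31 mm to the fixture -x side of the arm's middle line; the bar is free over 47 mm on that side of the arm. When closed it lies 76 mm above the table. The bar may turn between the fingers.
- clamp_hinge (a point): Point on the hinge line of the clamp arm (the line runs along fixture x, 56 mm above the table); clamp_bar moves round it at 73 mm radius, starting about 16 degrees above level.
- gauge_body (a point): Middle of the gauge's flat steel body, 95 (x) x 16 (y) x 34 mm (z), which rests on its long narrow edge; mass about 0.22 kg. Axes: x from body to eye, z up at the start. gauge_eye lies 67.5 mm along +x and 5 mm up from it; the balance point is about 15 mm along +x. In the slot it is sunk between the walls, only the eye is free to grip.
- gauge_eye (a point): Centre of the hole of the gauge's eye: a flat ring 40 mm outside, hole 19 mm, 16 mm thick, hole axis along the gauge's y. Its centre is 22 mm above the gauge's lower edge. While the gauge is in the slot it sticks out of the +x end of the slot, beyond the base plate.
- peg_root (a point): Root of the steel peg on the stand's upright, 190 mm above the table, on the upright's face. Axes as the stand: the peg points to -x of this frame and rises 8 degrees; z up. The upright (24 mm wide in y, 227 mm high) is at +x of this point; foot 100 x 80 x 12 mm. The stand is fixed.
- peg_tip (a point): Tip of the peg, on its middle line: a flat steel bar 10 mm wide and 6 mm thick, 59 mm out from peg_root. A gauge let go level on the peg swings down and takes about 3 to 4 s to come to rest. The granite midway between fixture and stand (round x 0.50, y -0.03 m) is always free to set the gauge down.
- master: Bystander: steel cylinder 48 mm across, 45 mm high; origin under its centre.
- ringgauge: Bystander: dark steel ring 60 mm outside, 32 mm inside, 22 mm high; origin under its centre.
- blockcase: Bystander: small wooden box 55 x 40 x 30 mm; origin under its centre.
Mind the look-alikes: they are no part of the job. What is meant by the part that bears gauge_body is not blue, and is the smaller of those in its own colour.

How it is judged:
By the outcome, as a careful person would: the job done as asked, in the order asked, and still so for the second after the job is handed in, with the robot touching nothing.
It also fails if it takes over 72 s, if anything falls off the work surface, if the arm or the gripper's body presses on something with over 40 N, if the wrist force passes 120 N, or if a joint passes its speed limit or range.

## Robot

A 6-joint arm with a two-finger parallel gripper is mounted at the origin on the work surface. World frame = base frame: x ahead of the robot, y to its left, z up, the work surface at z = 0. Lengths are in m, angles in rad, forces in N, time in s.
With the tool pointing down it reaches from about 0.375 to 0.825 m from the base axis. Payload 5.5 kg.
Tool frame: the origin (TCP) lies at the very end of the fingers, on their centre line; the grasp point (between the pads) lies 19 mm behind it (tcp_to_grasp is the distance from the TCP to the grasp point, in m); z points along the fingers, y is the direction in which the jaws open and shut (so a half turn about z gives the same grasp; the last joint's range is limited). The gripper opens to 85 mm and grips with 20 to 120 N. Pads are 22 mm wide; open, the fingers measure 114 mm over their backs; the gripper's body (76 mm by 85 mm) begins 54 mm behind the grasp point. The pads swing forward as they close: fully open they stand 13 mm farther back than shut.
Start: joints at [1.138, 0.314, -0.047, 1.21, 0, 1.571], TCP at [0.252, 0.545, 0.231] pointing down, gripper open.
Joint ranges: [-2.67, 2.67], [-0.69, 1.73], [-1.03, 1.25], [-2.08, 2.16], [-1.42, 1.45], [-3.14, 3.14]. Speed limits (rad/s): [2.39, 2.39, 3.01, 3.14, 3.14, 3.14].

## Interface

Orientations are given as a unit quaternion [w, x, y, z].
In Python, from station import sense, capture, job_done, tcp_to_grasp gives the robot as it stands.
- The arm moves only by the tool arm_command, never from a script. Its argument "increments" is a list of rows, each an object of numbers: "dx", "dy", "dz": the shift along the tool's x, y, z in m; "ax", "ay", "az": the turn, a rotation vector about the tool's x, y, z in rad; "gripper": the opening, from 0 (shut) to 1 (fully open). In form: [{"dx": .., "dy": .., "dz": .., "ax": .., "ay": .., "az": .., "gripper": ..}, ...]. A call has 1 to 10 rows; each row is the pose to reach, as a shift and turn from the pose measured when the call began, along the tool's axes at that moment; what a row does not reach only later rows make up. A row lasts 1/12 s, in which the tool goes at most 41.7 mm and 7.16 degrees, less where a joint would pass 70% of its speed; a pose out of reach is approached as far as the arm can. A call with a gripper value outside its range is refused whole. The fingers move at their own pace and stop on an object; "squeeze" is the grip in N (left out, the last holds). Time passes only in rows, so rows that repeat a pose let the fingers close. It gives the time, the measured TCP pose, the force and the opening at its end, in the units of the state.
- sense(): the state, without advancing time (a new reading comes with each control period).
- capture(name): name is "scene" or "side" or "wrist"; returns a dict with "img" (400x640x3 uint8, red, green, blue), "camera_matrix" (3x3 intrinsics, pixels), "k1" (the pictures are not rectified: a ray, as slopes to the right and down, at radius r is drawn at 1 + k1 r^2 times it, then the intrinsics apply), "world_to_cam" (4x4, takes a point from world to camera coordinates). Camera axes: x right, y down, z forward; pixel columns grow to the right and rows downward; lengths in m; the calibration is good to about 2 mm. A picture is of the moment at which its call begins. There is no depth.
- job_done(): hands the job in, once; it reports no verdict.
The state is a dict: "clock": time; "qpos": joint angles; "qvel": joint speeds; "effort": joint torques, N m; "tcp_pos": TCP position; "ee_rot": TCP orientation; "force": force on the tool from outside, world axes, zero at the start; "moment": the same for the moment, N m; "opening": finger opening in m.
Only numpy, scipy, OpenCV 4.12 (cv2) and the standard library are available. Lean on these libraries where they do the work, as an engineer would, in place of code of your own. Each camera call takes 0.05 s, during which the arm holds its last target. There are 200 camera calls.

## Working session

There is one attempt and no reset: what is moved stays moved. The work goes in short steps, Python scripts to look and compute and a tool call to move; the robot and the scene stay as the last step left them, time stands still between calls to the robot, and variables do not carry over. Pictures are saved under pics/ and viewed, about 8 in all and at most 12, crops included, and the job is handed in when it is done.

Besides the shell and the picture viewer there is one more tool, called after "Emit:" as name(argument=value, ...) on one line, values as JSON. arm_command: Moves the arm, as the interface text tells. Its arguments: {"type":"object","properties":{"increments":{"type":"array"},"squeeze":{"type":"number"}},"required":["increments"]}

```bash
ls; mkdir -p pics; cat > h.py <<'E'
import numpy as np, cv2
from station import sense, capture, job_done, tcp_to_grasp
from scipy.spatial.transform import Rotation as R
def snap(n,f):
    c=capture(n); cv2.imwrite(f'pics/{f}.png',c['img'][:,:,::-1]); np.savez(f'pics/{f}.npz',**{k:np.array(v) for k,v in c.items()}); return c
def load(f): return dict(np.load(f'pics/{f}.npz'))
def ray(c,uv):
    K=c['camera_matrix']; d=np.array([(uv[0]-K[0,2])/K[0,0],(uv[1]-K[1,2])/K[1,1]])
    s=d.copy()
    for _ in range(20): s=d/(1+c['k1']*(s@s))
    T=c['world_to_cam']; o=-T[:3,:3].T@T[:3,3]; v=T[:3,:3].T@np.array([*s,1]); return o,v/np.linalg.norm(v)
def onz(c,uv,z):
    o,v=ray(c,uv); return o+v*(z-o[2])/v[2]
def tri(c1,u1,c2,u2):
    o1,v1=ray(c1,u1);o2,v2=ray(c2,u2)
    t=np.linalg.lstsq(np.c_[v1,-v2],o2-o1,rcond=None)[0]; a=o1+v1*t[0];b=o2+v2*t[1]; return (a+b)/2,np.linalg.norm(a-b)
def proj(c,p):
    T=c['world_to_cam']; q=T[:3,:3]@np.asarray(p)+T[:3,3]; s=q[:2]/q[2]; s=s*(1+c['k1']*(s@s)); K=c['camera_matrix']; return K[:2,:2]@s+K[:2,2]
def rot():
    q=np.array(sense()['ee_rot']); return R.from_quat(q[[1,2,3,0]]).as_matrix()
def go(p,Rt=None):
    "tool-frame increment to reach TCP p, rotation Rt"
    A=rot(); s=sense(); d=A.T@(np.asarray(p)-s['tcp_pos']); w=R.from_matrix(A.T@Rt).as_rotvec() if Rt is not None else np.zeros(3)
    print('d',d.round(4),'a',w.round(4))
def down(yaw):
    "tool pointing down with tool y along yaw direction"
    y=np.array([np.cos(yaw),np.sin(yaw),0]);z=np.array([0,0,-1]);return np.c_[np.cross(y,z),y,z]
E
python3 - <<'E'
from h import *
a=snap('scene','s0');b=snap('side','d0');print(tcp_to_grasp,sense())
for c in(a,b): 
    T=c['world_to_cam'];print(-T[:3,:3].T@T[:3,3],c['camera_matrix'][0,0],c['k1'])
cv2.imwrite('pics/both.png',np.vstack([a['img'],b['img']])[:,:,::-1])
E
```

```text
pics
0.0187 {'clock': 0.1, 'qpos': array([ 1.13797837e+00,  3.14145658e-01, -4.79795137e-02,  1.21021383e+00,
        4.39684164e-05,  1.57080351e+00]), 'qvel': array([ 1.39720219e-03, -2.53882286e-03,  4.02223495e-03, -3.79661154e-04,
        7.33639264e-04, -5.23172888e-05]), 'effort': array([ 1.03239541e-03, -5.40767491e+01,  3.40541589e+01,  1.11725199e-02,
        6.99587076e-05,  1.50384477e-05]), 'tcp_pos': array([0.25142407, 0.54420009, 0.23052639]), 'ee_rot': array([-1.87092754e-04,  2.14727214e-01,  9.76673757e-01, -7.48623976e-04]), 'force': array([-0.94590502,  0.22348589, -0.40715885]), 'moment': array([-0.0116184 , -0.02534166,  0.04215447]), 'opening': 0.08559698833966467}
[1.26298579 0.13900506 0.60229083] 407.01496141454635 -0.05288255823143126
[ 0.24237236 -0.6479692   0.76443048] 377.80867740630566 -0.05186040441888734
```

View pics/s0.png

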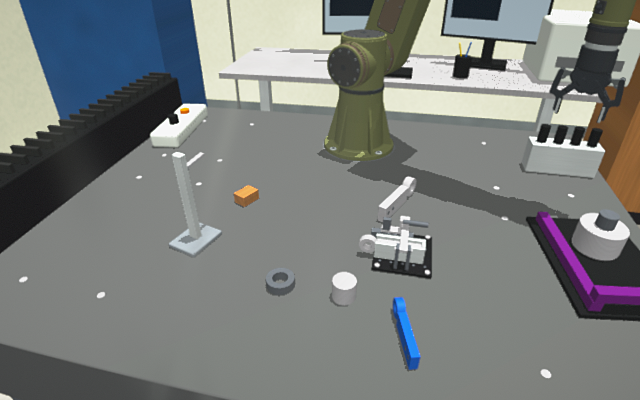

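View pics/d0.png

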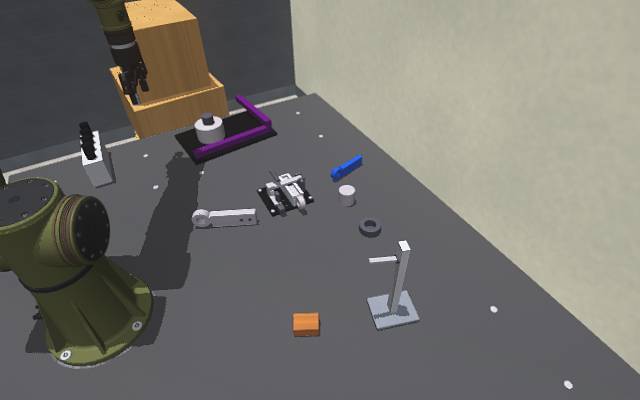

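The scene view shows the fixture at about (402,250), with a small grey eye sticking out at (367,243), and the stand at (190,205). Three things look like the gauge:
- the blue one at (405,335), ruled out by its colour;
- the large light-grey one at (398,195), or (225,217) in the side view;
- the small grey one in the fixture slot, which is not blue and is the smaller of the two grey ones, so it fits.

I'll check this in an enlarged crop.

```bash
python3 - <<'E'
from h import *
a=cv2.imread('pics/s0.png')[170:285,345:445];b=cv2.imread('pics/d0.png')[150:230,185:325]
a=cv2.resize(a,(500,575),interpolation=2);b=cv2.resize(b,None,fx=5,fy=5,interpolation=2)
cv2.imwrite('pics/c1.png',a);cv2.imwrite('pics/c2.png',b)
E
```

```text
(no output)
```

View pics/c1.png

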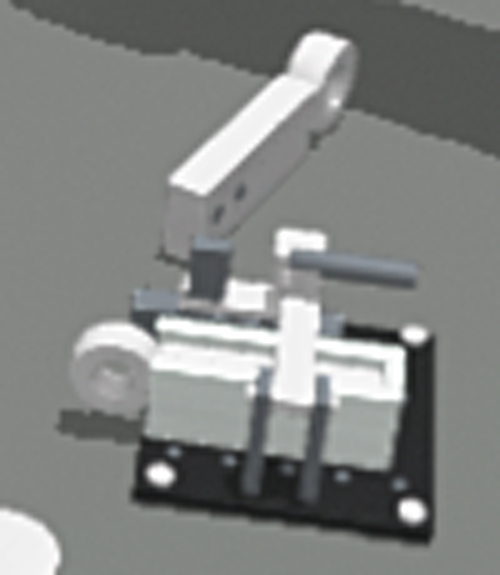

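View pics/c2.png

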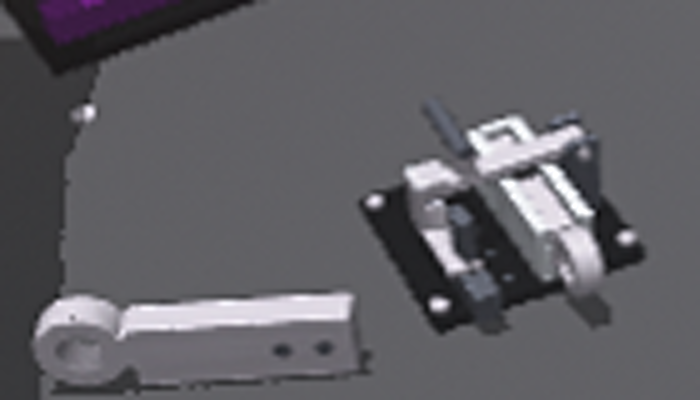

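The crops confirm it. The small grey gauge sits in the slot, with its eye at scene (367,243) and side (300,203). The tab grip is the dark block at scene (387,224). Next is a rough fix from the plate corners, plus the stand.

```bash
cat >> h.py <<'E'
def fit2(loc,w):
    loc=np.array(loc,float);w=np.array(w)[:,:2];a=loc-loc.mean(0);b=w-w.mean(0)
    th=np.arctan2((a[:,0]*b[:,1]-a[:,1]*b[:,0]).sum(),(a*b).sum());M=np.array([[np.cos(th),-np.sin(th)],[np.sin(th),np.cos(th)]])
    t=w.mean(0)-M@loc.mean(0);return th,t,(w-(loc@M.T+t))*1000
E
python3 - <<'E'
from h import *
a,b=load('s0'),load('d0')
s=lambda x,y:(345+(x+.5)/5-.5,170+(y+.5)/5-.5); d=lambda x,y:(185+(x+.5)/5-.5,150+(y+.5)/5-.5)
loc=[(.036,.05),(-.09,.05),(-.09,-.085),(-.09,-.085),(.036,-.085),(.036,.05)]
w=[onz(a,s(*p),.01) for p in[(135,497),(430,540),(435,335)]]+[onz(b,d(*p),.01) for p in[(360,205),(435,330),(645,255)]]
th,t,r=fit2(loc,w);print(th,t,r.round(1))
print('eye',tri(a,s(112,372),b,d(585,268)))
# stand crops
A=cv2.resize(a['img'][145:265,155:235],None,fx=5,fy=5,interpolation=2);B=cv2.resize(b['img'][230:340,355:435],None,fx=5,fy=5,interpolation=2)
o=np.zeros((600,800,3),np.uint8);o[:,:400]=A[:600];o[:550,400:]=B;cv2.imwrite('pics/stand.png',o[:,:,::-1])
E
```

```text
-1.5836615742004254 [0.56171092 0.14210442] [[ 6.3  5.1]
 [ 5.7  0.7]
 [ 1.5  2.5]
 [-3.8 -3.5]
 [-4.4 -2.1]
 [-5.3 -2.6]]
eye (array([0.56130976, 0.0922921 , 0.02891896]), np.float64(0.0019903352628336695))
```

View pics/stand.png

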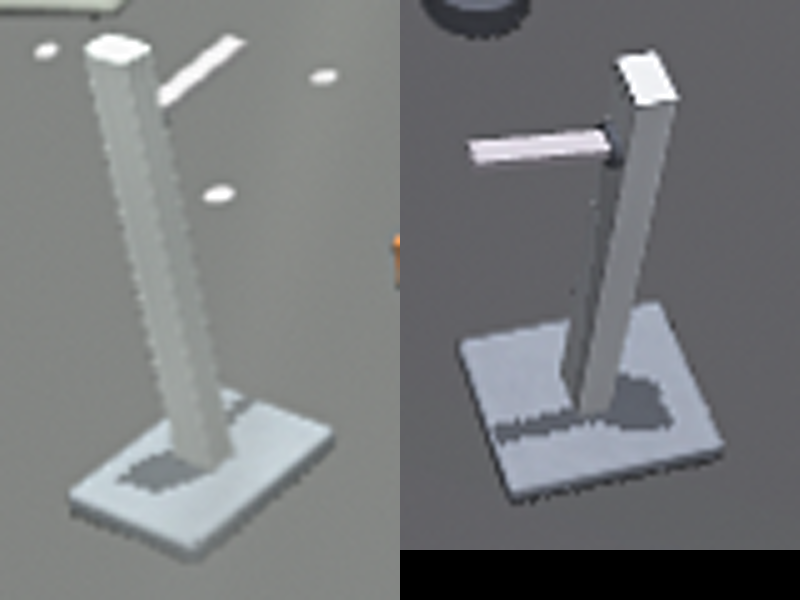

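The stand's peg points from the upright at crop-left (160,98) to its tip at (237,40). In the crop on the right, the root is at (605,142) and the tip at (472,152). The offset between the two cameras fits plate corners that were seen at table level, so I'll refit with z=0 for the near edges.

```bash
python3 - <<'E'
from h import *
a,b=load('s0'),load('d0')
s=lambda x,y:(345+(x+.5)/5-.5,170+(y+.5)/5-.5); d=lambda x,y:(185+(x+.5)/5-.5,150+(y+.5)/5-.5)
loc=[(.036,.05),(-.09,.05),(-.09,-.085),(-.09,-.085),(.036,-.085),(.036,.05)]
w=[onz(a,s(*p),z) for p,z in[((135,499),0),((430,542),0),((435,335),.01)]]+[onz(b,d(*p),z) for p,z in[((360,203),.01),((435,333),0),((645,259),0)]]
th,t,r=fit2(loc,w);print(th,t,r.round(1))
S=lambda x,y:(155+(x+.5)/5-.5,145+(y+.5)/5-.5); D=lambda x,y:(355+(x-400+.5)/5-.5,230+(y+.5)/5-.5)
tip,e=tri(a,S(237,40),b,D(472,152));print('tip',tip,e)
print('root side z.19',onz(b,D(607,142),.192),'tip side .198',onz(b,D(472,152),.198),'tip scene',onz(a,S(237,40),.198))
print('uptop scene',[onz(a,S(*p),.227).round(4) for p in[(84,46),(118,65),(152,48),(118,37)]])
print('uptop side',[onz(b,D(*p),.227).round(4) for p in[(615,60),(640,106),(678,98),(655,52)]])
print('foot side z.012',[onz(b,D(*p),.012).round(4) for p in[(460,342),(657,303),(722,445),(512,492)]])
print('foot scene',[onz(a,S(*p),.012).round(4) for p in[(70,494),(195,550),(333,432)]])
for n,p in dict(master=[(344,276),.045],ring=[(280,277),.022],case=[(246,192),.03],biggauge_eye=[(410,185),.03],big_end=[(383,216),0]).items(): print(n,onz(a,*p).round(3))
E
```

```text
-1.5804105832934994 [0.55956841 0.14506889] [[-1.3  1.6]
 [-1.5 -0.9]
 [ 4.  -0.1]
 [-0.7 -4.4]
 [-0.3  2.9]
 [-0.1  1. ]]
tip [ 0.52863619 -0.28684069  0.20005701] 0.00014762642329542794
root side z.19 [ 0.58087797 -0.30310614  0.192     ] tip side .198 [ 0.52964498 -0.28545583  0.198     ] tip scene [ 0.52495236 -0.28906025  0.198     ]
uptop scene [array([ 0.5952, -0.3194,  0.227 ]), array([ 0.6082, -0.2967,  0.227 ]), array([ 0.5914, -0.2902,  0.227 ]), array([ 0.5848, -0.3094,  0.227 ])]
uptop side [array([ 0.5866, -0.2936,  0.227 ]), array([ 0.581 , -0.3164,  0.227 ]), array([ 0.5957, -0.3203,  0.227 ]), array([ 0.6023, -0.2978,  0.227 ])]
foot side z.012 [array([ 0.5572, -0.2572,  0.012 ]), array([ 0.6497, -0.2848,  0.012 ]), array([ 0.6289, -0.3588,  0.012 ]), array([ 0.5351, -0.3319,  0.012 ])]
foot scene [array([ 0.6326, -0.3549,  0.012 ]), array([ 0.6563, -0.2796,  0.012 ]), array([ 0.563 , -0.2538,  0.012 ])]
master [0.687 0.062 0.045]
ring [ 0.693 -0.068  0.022]
case [ 0.412 -0.246  0.03 ]
biggauge_eye [0.288 0.178 0.03 ]
big_end [0.405 0.118 0.   ]
```

```bash
python3 - <<'E'
from h import *
print(rot().round(3)); 
for y in(-.01,3.13): go([.50,.12,.27],down(y))
E
```

```text
[[-0.908  0.419 -0.001]
 [ 0.419  0.908 -0.001]
 [ 0.    -0.002 -1.   ]]
d [-0.4036 -0.2809 -0.0391] a [-1.400e-03  8.000e-04  1.148e+00]
d [-0.4036 -0.2809 -0.0391] a [-1.000e-03 -1.600e-03 -1.992e+00]
```

Emit:
arm_command(increments=[{"dz": -0.04}, {"dx": -0.404, "dy": -0.281, "dz": -0.04, "az": 1.148}, {"dx": -0.404, "dy": -0.281, "dz": -0.04, "az": 1.148}, {"dx": -0.404, "dy": -0.281, "dz": -0.04, "az": 1.148}, {"dx": -0.404, "dy": -0.281, "dz": -0.04, "az": 1.148}, {"dx": -0.404, "dy": -0.281, "dz": -0.04, "az": 1.148}, {"dx": -0.404, "dy": -0.281, "dz": -0.04, "az": 1.148}, {"dx": -0.404, "dy": -0.281, "dz": -0.04, "az": 1.148}, {"dx": -0.404, "dy": -0.281, "dz": -0.04, "az": 1.148}, {"dx": -0.404, "dy": -0.281, "dz": -0.04, "az": 1.148}])

```text
invalid input at $.increments[0]: expected keys dx, dy, dz, ax, ay, az, gripper
```

Emit:
arm_command(increments=[{"dx": -0.07, "dy": -0.05}, {"dx": -0.07, "dy": -0.05}, {"dx": -0.07, "dy": -0.05, "gripper": 0.4}, {"dx": -0.07, "dy": -0.05}])

```text
invalid input at $.increments[0]: expected keys dx, dy, dz, ax, ay, az, gripper
```

```bash
python3 - <<'E'
from h import *
s=sense();print(s['clock'],s['tcp_pos'],s['qpos'].round(2),s['opening']);print(rot().round(3))
go([.50,.12,.27],down(-.01))
c=snap('wrist','w0');T=c['world_to_cam'];print(-T[:3,:3].T@T[:3,3]);print([proj(c,p) for p in[(.56,.145,.05),(.56,.092,.04),(.504,.13,.06)]])
E
```

```text
0.1 [0.25142407 0.54420009 0.23052639] [ 1.14  0.31 -0.05  1.21  0.    1.57] 0.08559698833966467
[[-0.908  0.419 -0.001]
 [ 0.419  0.908 -0.001]
 [ 0.    -0.002 -1.   ]]
d [-0.4036 -0.2809 -0.0391] a [-1.400e-03  8.000e-04  1.148e+00]
[0.18964625 0.57366189 0.37330712]
[array([177.43847181, 449.87639683]), array([154.94475584, 451.08496216]), array([147.07553806, 436.24911671])]
```

All seven keys are needed in every row.

Emit:
arm_command(increments=[{"dx": 0, "dy": 0, "dz": -0.04, "ax": 0, "ay": 0, "az": 0, "gripper": 1}, {"dx": -0.404, "dy": -0.281, "dz": -0.04, "ax": 0, "ay": 0, "az": 1.148, "gripper": 0.5}, {"dx": -0.404, "dy": -0.281, "dz": -0.04, "ax": 0, "ay": 0, "az": 1.148, "gripper": 0.5}, {"dx": -0.404, "dy": -0.281, "dz": -0.04, "ax": 0, "ay": 0, "az": 1.148, "gripper": 0.5}, {"dx": -0.404, "dy": -0.281, "dz": -0.04, "ax": 0, "ay": 0, "az": 1.148, "gripper": 0.5}, {"dx": -0.404, "dy": -0.281, "dz": -0.04, "ax": 0, "ay": 0, "az": 1.148, "gripper": 0.5}, {"dx": -0.404, "dy": -0.281, "dz": -0.04, "ax": 0, "ay": 0, "az": 1.148, "gripper": 0.5}, {"dx": -0.404, "dy": -0.281, "dz": -0.04, "ax": 0, "ay": 0, "az": 1.148, "gripper": 0.5}, {"dx": -0.404, "dy": -0.281, "dz": -0.04, "ax": 0, "ay": 0, "az": 1.148, "gripper": 0.5}, {"dx": -0.404, "dy": -0.281, "dz": -0.04, "ax": 0, "ay": 0, "az": 1.148, "gripper": 0.5}])

```text
clock: 0.98
tcp_pos: [0.4416, 0.2189, 0.2709]
ee_rot: [0.0, 0.705, 0.71, -0.001]
force: [0.3, -0.3, -0.1]
opening: 0.0426
```

```bash
python3 - <<'E'
from h import *
s=sense();print(s['clock'],s['tcp_pos'],s['qpos'].round(2),s['opening']);print(rot().round(3))
go([.50,.12,.27],down(-.01))
E
```

```text
0.9833 [0.4415871  0.21889216 0.27089405] [ 0.46  0.1  -0.22  1.25 -0.    2.02] 0.04264011454706659
[[-0.007  1.    -0.001]
 [ 1.     0.007 -0.001]
 [-0.001 -0.001 -1.   ]]
d [-0.0993  0.0577  0.001 ] a [-0.0005  0.0011  0.017 ]
```

Emit:
arm_command(increments=[{"dx": -0.149, "dy": 0.088, "dz": -0.01, "ax": 0, "ay": 0, "az": 0.017, "gripper": 0.35}, {"dx": -0.149, "dy": 0.088, "dz": -0.01, "ax": 0, "ay": 0, "az": 0.017, "gripper": 0.35}, {"dx": -0.149, "dy": 0.088, "dz": -0.01, "ax": 0, "ay": 0, "az": 0.017, "gripper": 0.35}, {"dx": -0.149, "dy": 0.088, "dz": -0.01, "ax": 0, "ay": 0, "az": 0.017, "gripper": 0.35}, {"dx": -0.149, "dy": 0.088, "dz": -0.01, "ax": 0, "ay": 0, "az": 0.017, "gripper": 0.35}, {"dx": -0.149, "dy": 0.088, "dz": -0.01, "ax": 0, "ay": 0, "az": 0.017, "gripper": 0.35}, {"dx": -0.149, "dy": 0.088, "dz": -0.01, "ax": 0, "ay": 0, "az": 0.017, "gripper": 0.35}, {"dx": -0.149, "dy": 0.088, "dz": -0.01, "ax": 0, "ay": 0, "az": 0.017, "gripper": 0.35}])

```text
clock: 1.65
tcp_pos: [0.5299, 0.0714, 0.2807]
ee_rot: [-0.0, 0.71, 0.704, -0.001]
force: [0.1, 0.8, 0.3]
opening: 0.0296
```

```bash
python3 - <<'E'
from h import *
s=sense();print(s['clock'],s['tcp_pos'],s['qvel'].round(3))
c=snap('wrist','w1');T=c['world_to_cam'];print(-T[:3,:3].T@T[:3,3],T[2,:3],T[0,:3]);print([proj(c,p) for p in[(.56,.145,.05),(.56,.092,.04),(.504,.13,.06)]])
E
```

```text
1.65 [0.52989446 0.07141792 0.28074425] [ 0.018 -0.006 -0.002  0.001 -0.003 -0.002]
[0.53065723 0.14031388 0.42345361] [-0.00476367 -0.27012578 -0.96281326] [ 0.99994536 -0.01024601 -0.00207278]
[array([342.40522391, 116.63976366]), array([341.39039859, 158.03943331]), array([297.38340505, 129.62172774])]
```

View pics/w1.png

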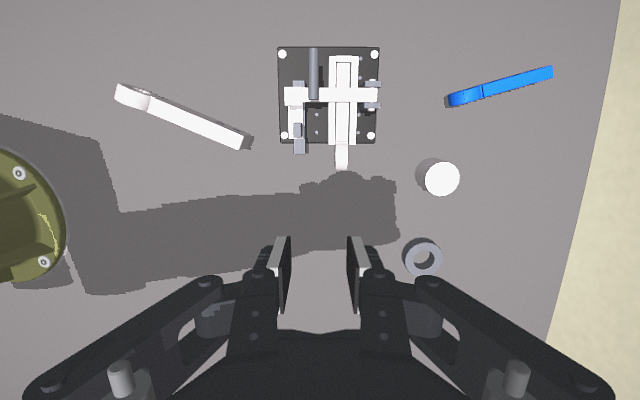

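The wrist view shows the plate over (278–380, 47–143), the tab with its grip near (298,131), the cross bar at (313,75), the clamp arm at (335,95) and the eye at (342,157). I'll enlarge it to get pixel-accurate points.

```bash
python3 - <<'E'
from h import *
c=load('w1'); im=c['img'][40:175,270:390]
cv2.imwrite('pics/c3.png',cv2.resize(im,(528,594),interpolation=2)[:,:,::-1])
m=(c['img'].max(2)<50).astype(np.uint8); m[:, :265]=0;m[:,395:]=0;m[165:]=0
k=cv2.morphologyEx(m,cv2.MORPH_CLOSE,np.ones((41,41)))
print(cv2.boundingRect(m)); r=cv2.minAreaRect(cv2.findNonZero(m));print(r)
q=cv2.boxPoints(r);P=np.array([onz(c,p,.01) for p in q]);print(P.round(4),np.linalg.norm(P-np.roll(P,1,0),axis=1))
E
```

```text
(280, 56, 99, 85)
((330.94091796875, 102.722900390625), (50.65631866455078, 122.57359313964844), 67.65935516357422)
[[0.4564 0.1654 0.01  ]
 [0.6096 0.2231 0.01  ]
 [0.6383 0.1634 0.01  ]
 [0.4803 0.1013 0.01  ]] [0.06841371 0.163677   0.0662179  0.16978834]
```

View pics/c3.png

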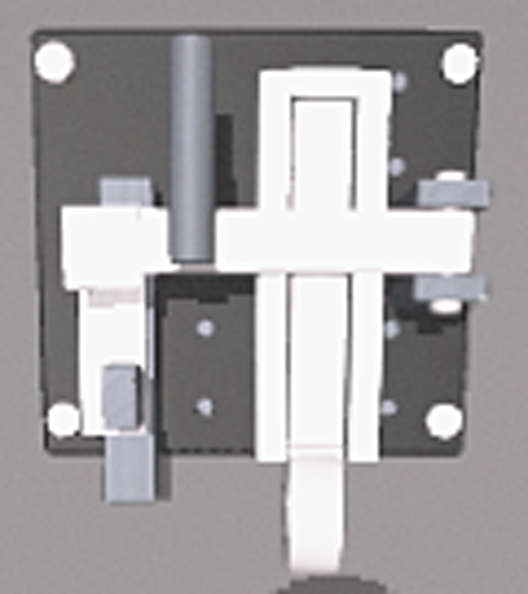

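```bash
python3 - <<'E'
from h import *
c=load('w1'); f=lambda x,y:(270+(x+.5)/4.4-.5,40+(y+.5)/4.4-.5)
loc=[(-.09,-.085),(-.09,.05),(.036,.05),(.036,-.085)]
th,t,r=fit2(loc,[onz(c,f(*p),.01) for p in[(33,33),(482,33),(464,455),(45,453)]]);print(th,t,r.round(1))
M=np.array([[np.cos(th),-np.sin(th)],[np.sin(th),np.cos(th)]])
def L(n,p,z):
    w=onz(c,f(*p),z);print(n,w.round(4),'fix',((w[:2]-t)@M*1000).round(1))
for n,p,z in [('grip tl',(103,365),.066),('grip br',(141,428),.066),('gripc',(121,398),.066),('bar free',(191,38),.076),('bar in',(193,262),.076),('slotTL',(260,70),.05),('slotBR',(378,462),.05),('slotBL',(258,462),.05),('eye tip',(316,573),.032),('eye topc',(317,520),.05),('slot groove',(321,97),.05),('arm up',(350,208),.07),('arm lo',(350,270),.07),('arm right',(472,240),.064)]: L(n,p,z)
E
```

```text
-1.5816617834664153 [0.56022605 0.14511654] [[ 0.3 -0.9]
 [-0.5 -0.6]
 [-0.   0.5]
 [ 0.1  1. ]]
grip tl [0.4994 0.1385 0.066 ] fix [  7.3 -60.7]
grip br [0.5094 0.1215 0.066 ] fix [ 24.2 -50.6]
gripc [0.5041 0.1296 0.066 ] fix [ 16.1 -56. ]
bar free [0.5248 0.2183 0.076 ] fix [-72.8 -36.2]
bar in [0.5246 0.1644 0.076 ] fix [-18.9 -35.8]
slotTL [0.543  0.2159 0.05  ] fix [-70.6 -18. ]
slotBR [0.5772 0.1103 0.05  ] fix [34.6 17.3]
slotBL [0.5422 0.1106 0.05  ] fix [ 34.7 -17.6]
eye tip [0.5608 0.0748 0.032 ] fix [70.3  1.4]
eye topc [0.5596 0.0936 0.05  ] fix [51.5 -0.1]
slot groove [0.5596 0.2089 0.05  ] fix [-63.8  -1.3]
arm up [0.5659 0.178  0.07  ] fix [-32.9   5.3]
arm lo [0.5662 0.1624 0.07  ] fix [-17.4   5.7]
arm right [0.5995 0.1703 0.064 ] fix [-25.6  39. ]
```

```bash
python3 - <<'E'
from h import *
go([.504,.1296,.10],down(-.0109));go([.504,.1296,.036],down(-.0109))
E
```

```text
d [ 0.0578 -0.0261  0.1808] a [-0.0013  0.0008  0.0026]
d [ 0.0579 -0.026   0.2448] a [-0.0013  0.0008  0.0026]
```

Emit:
arm_command(increments=[{"dx": 0.0578, "dy": -0.0261, "dz": 0.16, "ax": -0.0013, "ay": 0.0008, "az": 0.0026, "gripper": 0.34}, {"dx": 0.0578, "dy": -0.0261, "dz": 0.16, "ax": -0.0013, "ay": 0.0008, "az": 0.0026, "gripper": 0.34}, {"dx": 0.0578, "dy": -0.0261, "dz": 0.16, "ax": -0.0013, "ay": 0.0008, "az": 0.0026, "gripper": 0.34}, {"dx": 0.0578, "dy": -0.0261, "dz": 0.16, "ax": -0.0013, "ay": 0.0008, "az": 0.0026, "gripper": 0.34}, {"dx": 0.0578, "dy": -0.0261, "dz": 0.16, "ax": -0.0013, "ay": 0.0008, "az": 0.0026, "gripper": 0.34}, {"dx": 0.0578, "dy": -0.0261, "dz": 0.16, "ax": -0.0013, "ay": 0.0008, "az": 0.0026, "gripper": 0.34}, {"dx": 0.0578, "dy": -0.0261, "dz": 0.19, "ax": -0.0013, "ay": 0.0008, "az": 0.0026, "gripper": 0.34}, {"dx": 0.0578, "dy": -0.0261, "dz": 0.22, "ax": -0.0013, "ay": 0.0008, "az": 0.0026, "gripper": 0.34}, {"dx": 0.0578, "dy": -0.0261, "dz": 0.243, "ax": -0.0013, "ay": 0.0008, "az": 0.0026, "gripper": 0.34}, {"dx": 0.0578, "dy": -0.0261, "dz": 0.243, "ax": -0.0013, "ay": 0.0008, "az": 0.0026, "gripper": 0.34}])

```text
clock: 2.53
tcp_pos: [0.5032, 0.1293, 0.0366]
ee_rot: [-0.0, 0.711, 0.703, -0.001]
force: [-1.3, -0.6, -0.4]
opening: 0.0288
```

Emit:
arm_command(increments=[{"dx": 0, "dy": 0, "dz": 0, "ax": 0, "ay": 0, "az": 0, "gripper": 0}, {"dx": 0, "dy": 0, "dz": 0, "ax": 0, "ay": 0, "az": 0, "gripper": 0}, {"dx": 0, "dy": 0, "dz": 0, "ax": 0, "ay": 0, "az": 0, "gripper": 0}, {"dx": 0, "dy": 0, "dz": 0, "ax": 0, "ay": 0, "az": 0, "gripper": 0}, {"dx": 0, "dy": 0, "dz": 0, "ax": 0, "ay": 0, "az": 0, "gripper": 0}], squeeze=30)

```text
clock: 2.95
tcp_pos: [0.504, 0.1296, 0.0386]
ee_rot: [-0.0, 0.711, 0.703, -0.0]
force: [-5.5, -0.3, 7.5]
opening: 0.0092
```

Emit:
arm_command(increments=[{"dx": -0.006, "dy": 0, "dz": -0.001, "ax": 0, "ay": 0, "az": 0, "gripper": 0}, {"dx": -0.012, "dy": 0, "dz": -0.001, "ax": 0, "ay": 0, "az": 0, "gripper": 0}, {"dx": -0.018, "dy": 0, "dz": -0.001, "ax": 0, "ay": 0, "az": 0, "gripper": 0}, {"dx": -0.023, "dy": 0, "dz": -0.001, "ax": 0, "ay": 0, "az": 0, "gripper": 0}, {"dx": -0.027, "dy": 0, "dz": -0.001, "ax": 0, "ay": 0, "az": 0, "gripper": 0}, {"dx": -0.027, "dy": 0, "dz": -0.001, "ax": 0, "ay": 0, "az": 0, "gripper": 0}, {"dx": -0.027, "dy": 0, "dz": -0.001, "ax": 0, "ay": 0, "az": 0, "gripper": 0}])

```text
clock: 3.53
tcp_pos: [0.5039, 0.1056, 0.0393]
ee_rot: [-0.003, 0.71, 0.704, 0.002]
force: [3.6, 13.6, -22.0]
opening: 0.0094
```

Emit:
arm_command(increments=[{"dx": 0, "dy": 0, "dz": 0, "ax": 0, "ay": 0, "az": 0, "gripper": 0.34}, {"dx": 0, "dy": 0, "dz": 0, "ax": 0, "ay": 0, "az": 0, "gripper": 0.34}, {"dx": 0, "dy": 0, "dz": 0, "ax": 0, "ay": 0, "az": 0, "gripper": 0.34}, {"dx": 0, "dy": 0, "dz": -0.04, "ax": 0, "ay": 0, "az": 0, "gripper": 0.34}, {"dx": 0, "dy": 0, "dz": -0.08, "ax": 0, "ay": 0, "az": 0, "gripper": 0.34}, {"dx": 0, "dy": 0, "dz": -0.12, "ax": 0, "ay": 0, "az": 0, "gripper": 0.34}, {"dx": 0, "dy": 0, "dz": -0.16, "ax": 0, "ay": 0, "az": 0, "gripper": 0.34}, {"dx": 0, "dy": 0, "dz": -0.16, "ax": 0, "ay": 0, "az": 0, "gripper": 0.34}])

```text
clock: 4.2
tcp_pos: [0.5089, 0.1047, 0.2086]
ee_rot: [0.001, 0.71, 0.704, 0.008]
force: [1.5, 0.2, 1.2]
opening: 0.0294
```

```bash
python3 - <<'E'
from h import *
s=sense();print(s['tcp_pos'],s['qpos'].round(3))
c=snap('wrist','w2')
print([proj(c,p).round() for p in[(.504,.1296,.066),(.504,.1036,.066)]])
A=load('w1')
g=cv2.cvtColor(c['img'],6)
print(c['img'][20:175:3,300].mean(1).round() )
go([.5246,.201,.15],down(-.0109+np.pi/2));go([.5246,.201,.15],down(-.0109-np.pi/2));go([.5246,.201,.15],down(-.0109))
E
```

```text
[0.50892171 0.10467921 0.20858611] [ 0.199  0.161 -0.295  1.1    0.007  1.779]
[array([312., 168.]), array([312., 193.])]
[153. 151. 151. 153. 152. 152. 152. 152. 153. 152. 153. 153. 152. 155.
 155.  74. 107. 107. 108. 107. 106. 105. 105. 106. 106. 103. 103. 105.
 103. 102. 104. 103. 102. 101. 101. 104.  99.  99.  98.  97. 255. 249.
 247. 247. 247. 247. 247. 248. 253. 254. 254. 255.]
d [0.0962 0.0153 0.0563] a [ 1.4900e-02  8.0000e-04 -1.5695e+00]
d [0.0962 0.0153 0.0563] a [ 8.0000e-04 -1.4900e-02  1.5721e+00]
d [0.0962 0.0153 0.0563] a [ 0.01   -0.009   0.0013]
```

```bash
python3 - <<'E'
from h import *
go([.5249,.2055,.12],down(-.0109));go([.5249,.2055,.058],down(-.0109))
ph=np.radians(np.linspace(164,64,15));print((73*(np.cos(ph)-np.cos(ph[0]))).round(1),(73*(np.sin(ph)-np.sin(ph[0]))).round(1))
E
```

```text
d [0.1004 0.0153 0.0863] a [ 0.01   -0.009   0.0013]
d [0.0999 0.0147 0.1483] a [ 0.01   -0.009   0.0013]
[  0.    3.    7.1  12.2  18.2  24.9  32.4  40.5  49.   57.9  66.9  76.
  85.   93.8 102.2] [ 0.   8.6 16.7 24.2 31.1 37.2 42.4 46.6 49.7 51.8 52.8 52.6 51.4 49.
 45.5]
```

Emit:
arm_command(increments=[{"dx": 0.1, "dy": 0.015, "dz": 0.07, "ax": 0.01, "ay": -0.009, "az": 0.001, "gripper": 0.34}, {"dx": 0.1, "dy": 0.015, "dz": 0.07, "ax": 0.01, "ay": -0.009, "az": 0.001, "gripper": 0.34}, {"dx": 0.1, "dy": 0.015, "dz": 0.07, "ax": 0.01, "ay": -0.009, "az": 0.001, "gripper": 0.34}, {"dx": 0.1, "dy": 0.015, "dz": 0.08, "ax": 0.01, "ay": -0.009, "az": 0.001, "gripper": 0.34}, {"dx": 0.1, "dy": 0.015, "dz": 0.11, "ax": 0.01, "ay": -0.009, "az": 0.001, "gripper": 0.34}, {"dx": 0.1, "dy": 0.015, "dz": 0.135, "ax": 0.01, "ay": -0.009, "az": 0.001, "gripper": 0.34}, {"dx": 0.1, "dy": 0.015, "dz": 0.147, "ax": 0.01, "ay": -0.009, "az": 0.001, "gripper": 0.34}, {"dx": 0.1, "dy": 0.015, "dz": 0.147, "ax": 0.01, "ay": -0.009, "az": 0.001, "gripper": 0.34}, {"dx": 0.1, "dy": 0.015, "dz": 0.147, "ax": 0.01, "ay": -0.009, "az": 0.001, "gripper": 0.34}])

```text
clock: 5.0
tcp_pos: [0.5244, 0.2047, 0.0588]
ee_rot: [-0.0, 0.711, 0.703, -0.001]
force: [0.6, 0.9, 0.2]
opening: 0.029
```

Emit:
arm_command(increments=[{"dx": 0, "dy": 0, "dz": 0, "ax": 0, "ay": 0, "az": 0, "gripper": 0}, {"dx": 0, "dy": 0, "dz": 0, "ax": 0, "ay": 0, "az": 0, "gripper": 0}, {"dx": 0, "dy": 0, "dz": 0, "ax": 0, "ay": 0, "az": 0, "gripper": 0}, {"dx": 0, "dy": 0, "dz": 0, "ax": 0, "ay": 0, "az": 0, "gripper": 0}, {"dx": 0, "dy": 0, "dz": 0, "ax": 0, "ay": 0, "az": 0, "gripper": 0}], squeeze=25)

```text
clock: 5.42
tcp_pos: [0.5248, 0.2045, 0.0599]
ee_rot: [0.0, 0.711, 0.703, -0.001]
force: [-3.2, -2.5, 6.2]
opening: 0.0108
```

```bash
python3 - <<'E'
from h import *
s=sense();print(s['tcp_pos'],s['force'],s['opening'],rot().round(3).tolist())
E
```

```text
[0.52480683 0.20448264 0.0599319 ] [-3.23926224 -2.46861218  6.24102072] 0.010777348935776292 [[0.011, 1.0, -0.001], [1.0, -0.011, -0.001], [-0.001, -0.001, -1.0]]
```

Emit:
arm_command(increments=[{"dx": 0, "dy": 0.003, "dz": -0.0086, "ax": 0, "ay": 0, "az": 0, "gripper": 0}, {"dx": 0, "dy": 0.0071, "dz": -0.0167, "ax": 0, "ay": 0, "az": 0, "gripper": 0}, {"dx": 0, "dy": 0.0122, "dz": -0.0242, "ax": 0, "ay": 0, "az": 0, "gripper": 0}, {"dx": 0, "dy": 0.0182, "dz": -0.0311, "ax": 0, "ay": 0, "az": 0, "gripper": 0}, {"dx": 0, "dy": 0.0249, "dz": -0.0372, "ax": 0, "ay": 0, "az": 0, "gripper": 0}, {"dx": 0, "dy": 0.0324, "dz": -0.0424, "ax": 0, "ay": 0, "az": 0, "gripper": 0}, {"dx": 0, "dy": 0.0405, "dz": -0.0466, "ax": 0, "ay": 0, "az": 0, "gripper": 0}])

```text
clock: 6.0
tcp_pos: [0.5624, 0.2041, 0.1083]
ee_rot: [-0.002, 0.711, 0.703, -0.003]
force: [-7.7, -2.0, 8.0]
opening: 0.0108
```

```bash
python3 - <<'E'
from h import *
s=sense();print(s['tcp_pos'],s['force'],s['opening'],(s['tcp_pos']-[.5248,.2045,.0599]).round(4))
go([.5248+.1022,.2045-.0011,.0599+.0455])
E
```

```text
[0.56238363 0.20414254 0.10828267] [-7.70829017 -2.01747741  8.01847725] 0.0108319245263746 [ 0.0376 -0.0004  0.0484]
d [-0.0001  0.0646  0.0025] a [0. 0. 0.]
```

Emit:
arm_command(increments=[{"dx": 0, "dy": 0.0114, "dz": -0.002, "ax": 0, "ay": 0, "az": 0, "gripper": 0}, {"dx": 0, "dy": 0.0203, "dz": -0.004, "ax": 0, "ay": 0, "az": 0, "gripper": 0}, {"dx": 0, "dy": 0.0293, "dz": -0.005, "ax": 0, "ay": 0, "az": 0, "gripper": 0}, {"dx": 0, "dy": 0.0384, "dz": -0.005, "ax": 0, "ay": 0, "az": 0, "gripper": 0}, {"dx": 0, "dy": 0.0474, "dz": -0.0035, "ax": 0, "ay": 0, "az": 0, "gripper": 0}, {"dx": 0, "dy": 0.0562, "dz": -0.001, "ax": 0, "ay": 0, "az": 0, "gripper": 0}, {"dx": 0, "dy": 0.0646, "dz": 0.0025, "ax": 0, "ay": 0, "az": 0, "gripper": 0}, {"dx": 0, "dy": 0.0655, "dz": 0.003, "ax": 0, "ay": 0, "az": 0, "gripper": 0}, {"dx": 0, "dy": 0.0655, "dz": 0.003, "ax": 0, "ay": 0, "az": 0, "gripper": 0}])

```text
clock: 6.75
tcp_pos: [0.6272, 0.2035, 0.1049]
ee_rot: [-0.003, 0.711, 0.703, -0.003]
force: [-9.5, 0.4, 9.3]
opening: 0.0107
```

Emit:
arm_command(increments=[{"dx": 0, "dy": 0, "dz": 0, "ax": 0, "ay": 0, "az": 0, "gripper": 0.36}, {"dx": 0, "dy": 0, "dz": 0, "ax": 0, "ay": 0, "az": 0, "gripper": 0.36}, {"dx": 0, "dy": 0, "dz": 0, "ax": 0, "ay": 0, "az": 0, "gripper": 0.36}, {"dx": 0, "dy": 0, "dz": 0, "ax": 0, "ay": 0, "az": 0, "gripper": 0.36}, {"dx": 0, "dy": 0, "dz": -0.04, "ax": 0, "ay": 0, "az": 0, "gripper": 0.36}, {"dx": 0, "dy": 0, "dz": -0.08, "ax": 0, "ay": 0, "az": 0, "gripper": 0.36}, {"dx": 0, "dy": 0, "dz": -0.1, "ax": 0, "ay": 0, "az": 0, "gripper": 0.36}, {"dx": 0, "dy": 0, "dz": -0.1, "ax": 0, "ay": 0, "az": 0, "gripper": 0.36}])

```text
clock: 7.42
tcp_pos: [0.6316, 0.2046, 0.2112]
ee_rot: [-0.001, 0.711, 0.703, 0.001]
force: [0.2, 1.1, 0.8]
opening: 0.0305
```

```bash
python3 - <<'E'
from h import *
s=sense();print(s['tcp_pos'],s['force'],s['opening'])
a=snap('scene','s1')['img'][170:285,345:445];b=snap('side','d1')['img'][130:230,245:335]
o=np.zeros((575,790,3),np.uint8);o[:,:400]=cv2.resize(a,(400,575*400//500*0+575),interpolation=2);o[:433,400:]=cv2.resize(b,(390,433),interpolation=2)
cv2.imwrite('pics/c4.png',o[:,:,::-1])
t=np.array([.56023,.14512]);th=-1.58166;M=np.array([[np.cos(th),-np.sin(th)],[np.sin(th),np.cos(th)]])
e=t+M@[.0515,0];print(e)
for z in(.12,.024,.10): go([*e,z],down(-.0109))
E
```

```text
[0.63163981 0.20462082 0.21120715] [0.18757874 1.14086261 0.84725244] 0.030495081334212207
[0.55967053 0.09362304]
d [-0.111  -0.0678  0.0863] a [-0.0061 -0.0003  0.0005]
d [-0.111  -0.0672  0.1823] a [-0.0061 -0.0003  0.0005]
d [-0.111  -0.0677  0.1063] a [-0.0061 -0.0003  0.0005]
```

View pics/c4.png

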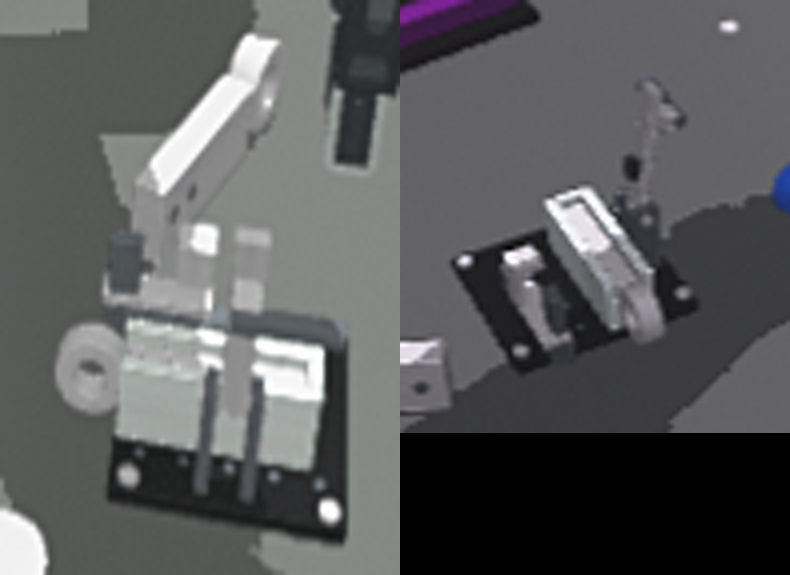

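The clamp arm now stands up past vertical, at crop (240,320) and (645,140), and the tab has moved to the eye end. Next is the eye grasp.

Emit:
arm_command(increments=[{"dx": -0.111, "dy": -0.068, "dz": 0.06, "ax": -0.006, "ay": 0, "az": 0, "gripper": 0.36}, {"dx": -0.111, "dy": -0.068, "dz": 0.06, "ax": -0.006, "ay": 0, "az": 0, "gripper": 0.36}, {"dx": -0.111, "dy": -0.068, "dz": 0.06, "ax": -0.006, "ay": 0, "az": 0, "gripper": 0.36}, {"dx": -0.111, "dy": -0.068, "dz": 0.08, "ax": -0.006, "ay": 0, "az": 0, "gripper": 0.36}, {"dx": -0.111, "dy": -0.068, "dz": 0.11, "ax": -0.006, "ay": 0, "az": 0, "gripper": 0.36}, {"dx": -0.111, "dy": -0.068, "dz": 0.13, "ax": -0.006, "ay": 0, "az": 0, "gripper": 0.36}, {"dx": -0.111, "dy": -0.068, "dz": 0.13, "ax": -0.006, "ay": 0, "az": 0, "gripper": 0.36}, {"dx": -0.111, "dy": -0.068, "dz": 0.13, "ax": -0.006, "ay": 0, "az": 0, "gripper": 0.36}])

```text
clock: 8.18
tcp_pos: [0.5571, 0.0931, 0.0744]
ee_rot: [-0.001, 0.711, 0.703, -0.002]
force: [0.5, 0.2, 0.2]
opening: 0.0309
```

```bash
python3 - <<'E'
from h import *
s=sense();print(s['tcp_pos'],s['force'])
go([.5597,.0936,.018],down(-.0109))
E
```

```text
[0.55711834 0.09314019 0.07435407] [0.52770899 0.15064466 0.23170978]
d [0.0005 0.0028 0.0563] a [-0.0047  0.0006  0.0003]
```

Emit:
arm_command(increments=[{"dx": 0, "dy": 0.0028, "dz": 0.02, "ax": -0.0047, "ay": 0, "az": 0, "gripper": 0.36}, {"dx": 0, "dy": 0.0028, "dz": 0.04, "ax": -0.0047, "ay": 0, "az": 0, "gripper": 0.36}, {"dx": 0, "dy": 0.0028, "dz": 0.056, "ax": -0.0047, "ay": 0, "az": 0, "gripper": 0.36}, {"dx": 0, "dy": 0.0028, "dz": 0.056, "ax": -0.0047, "ay": 0, "az": 0, "gripper": 0.36}, {"dx": 0, "dy": 0.0028, "dz": 0.056, "ax": -0.0047, "ay": 0, "az": 0, "gripper": 0.36}, {"dx": 0, "dy": 0.0028, "dz": 0.056, "ax": -0.0047, "ay": 0, "az": 0, "gripper": 0}, {"dx": 0, "dy": 0.0028, "dz": 0.056, "ax": -0.0047, "ay": 0, "az": 0, "gripper": 0}, {"dx": 0, "dy": 0.0028, "dz": 0.056, "ax": -0.0047, "ay": 0, "az": 0, "gripper": 0}, {"dx": 0, "dy": 0.0028, "dz": 0.056, "ax": -0.0047, "ay": 0, "az": 0, "gripper": 0}, {"dx": 0, "dy": 0.0028, "dz": 0.056, "ax": -0.0047, "ay": 0, "az": 0, "gripper": 0}], squeeze=100)

```text
clock: 9.02
tcp_pos: [0.5611, 0.0935, 0.0202]
ee_rot: [0.001, 0.711, 0.703, 0.001]
force: [-0.8, 0.5, 6.8]
opening: 0.0147
```

```bash
python3 - <<'E'
from h import *
s=sense();print(s['tcp_pos'],s['force'],s['moment'],s['opening']);go([.5597,.0936,.018],down(-.0109))
E
```

```text
[0.56111801 0.09347303 0.02016794] [-0.82500889  0.53754255  6.80932178] [0.12905541 0.24009096 0.01192389] 0.014707837085746949
d [ 0.0001 -0.0014  0.0022] a [ 0.003  -0.0003  0.0004]
```

Emit:
arm_command(increments=[{"dx": 0, "dy": 0, "dz": -0.008, "ax": 0, "ay": 0, "az": 0, "gripper": 0}, {"dx": 0, "dy": 0, "dz": -0.016, "ax": 0, "ay": 0, "az": 0, "gripper": 0}, {"dx": 0, "dy": 0, "dz": -0.026, "ax": 0, "ay": 0, "az": 0, "gripper": 0}, {"dx": 0, "dy": 0, "dz": -0.038, "ax": 0, "ay": 0, "az": 0, "gripper": 0}, {"dx": 0, "dy": 0, "dz": -0.05, "ax": 0, "ay": 0, "az": 0, "gripper": 0}, {"dx": 0, "dy": 0, "dz": -0.07, "ax": 0, "ay": 0, "az": 0, "gripper": 0}, {"dx": 0, "dy": 0, "dz": -0.09, "ax": 0, "ay": 0, "az": 0, "gripper": 0}, {"dx": 0, "dy": 0, "dz": -0.1, "ax": 0, "ay": 0, "az": 0, "gripper": 0}, {"dx": 0, "dy": 0, "dz": -0.1, "ax": 0, "ay": 0, "az": 0, "gripper": 0}])

```text
clock: 9.77
tcp_pos: [0.5629, 0.0938, 0.1234]
ee_rot: [0.003, 0.711, 0.703, 0.003]
force: [0.8, 0.4, -1.4]
opening: 0.0147
```

```bash
python3 - <<'E'
from h import *
s=sense();print(s['tcp_pos'],s['force'],s['moment'],s['opening'])
b=snap('side','d2');a=snap('scene','s2')
o=np.zeros((480,800,3),np.uint8);o[:400,:400]=cv2.resize(b['img'][110:230,240:360],(400,400),interpolation=2);o[:400,400:]=cv2.resize(a['img'][140:260,320:440],(400,400),interpolation=2)
cv2.imwrite('pics/c5.png',o[:,:,::-1])
go([.53,.03,.12],down(-.2787));go([.50,-.0,.08],down(-.0109))
E
```

```text
[0.56293802 0.09378553 0.12343688] [ 0.81449998  0.40991921 -1.40705405] [-0.10724344  0.01163103  0.02814576] 0.01471036467645574
d [-0.0638 -0.0303  0.0002] a [ 0.0037 -0.0008  0.2682]
d [-0.0941 -0.0602  0.0401] a [ 0.0038 -0.0003  0.0004]
```

View pics/c5.png

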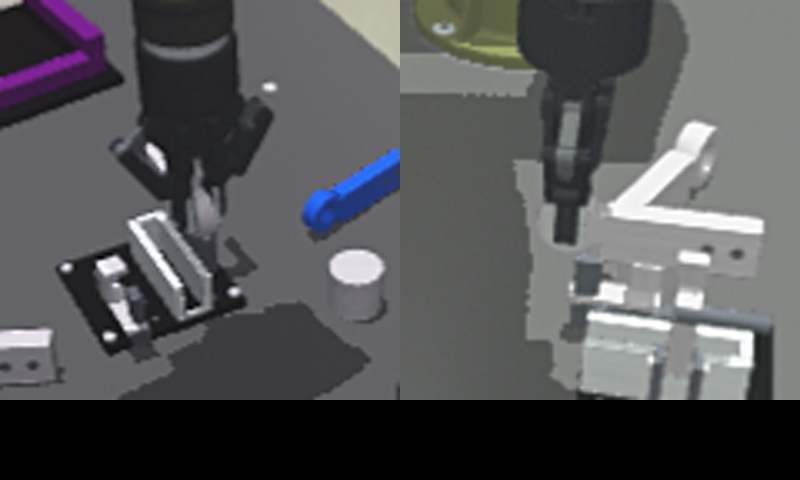

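```bash
python3 - <<'E'
from h import *
go([.481,-.095,.10],down(-.2787))
E
```

```text
d [-0.1893 -0.0781  0.02  ] a [ 0.0037 -0.0008  0.2682]
```

Emit:
arm_command(increments=[{"dx": -0.02, "dy": -0.01, "dz": 0, "ax": 0.004, "ay": 0, "az": 0.03, "gripper": 0}, {"dx": -0.045, "dy": -0.02, "dz": 0, "ax": 0.004, "ay": 0, "az": 0.06, "gripper": 0}, {"dx": -0.07, "dy": -0.03, "dz": 0, "ax": 0.004, "ay": 0, "az": 0.1, "gripper": 0}, {"dx": -0.095, "dy": -0.04, "dz": 0.005, "ax": 0.004, "ay": 0, "az": 0.14, "gripper": 0}, {"dx": -0.12, "dy": -0.05, "dz": 0.01, "ax": 0.004, "ay": 0, "az": 0.18, "gripper": 0}, {"dx": -0.145, "dy": -0.06, "dz": 0.015, "ax": 0.004, "ay": 0, "az": 0.22, "gripper": 0}, {"dx": -0.17, "dy": -0.07, "dz": 0.02, "ax": 0.004, "ay": -0.001, "az": 0.25, "gripper": 0}, {"dx": -0.189, "dy": -0.078, "dz": 0.02, "ax": 0.004, "ay": -0.001, "az": 0.268, "gripper": 0}, {"dx": -0.189, "dy": -0.078, "dz": 0.02, "ax": 0.004, "ay": -0.001, "az": 0.268, "gripper": 0}, {"dx": -0.189, "dy": -0.078, "dz": 0.02, "ax": 0.004, "ay": -0.001, "az": 0.268, "gripper": 0}])

```text
clock: 10.7
tcp_pos: [0.4797, -0.0952, 0.0987]
ee_rot: [-0.001, 0.799, 0.601, -0.001]
force: [0.7, 0.4, -2.0]
opening: 0.0144
```

```bash
python3 - <<'E'
from h import *
s=sense();print(s['tcp_pos'],s['force'],s['moment'],s['opening'])
go([.481,-.095,.0125],down(-.2787));
c=snap('side','d3'); cv2.imwrite('pics/c6.png',cv2.resize(c['img'][130:290,190:350],(560,560),interpolation=2)[:,:,::-1])
E
```

```text
[ 0.47969358 -0.09523712  0.0987335 ] [ 0.66264456  0.35464652 -2.04997717] [-0.03583702 -0.06071433  0.00666822] 0.01437552334442022
d [0.0006 0.0014 0.0862] a [-0.0026  0.0001 -0.0018]
```

View pics/c6.png

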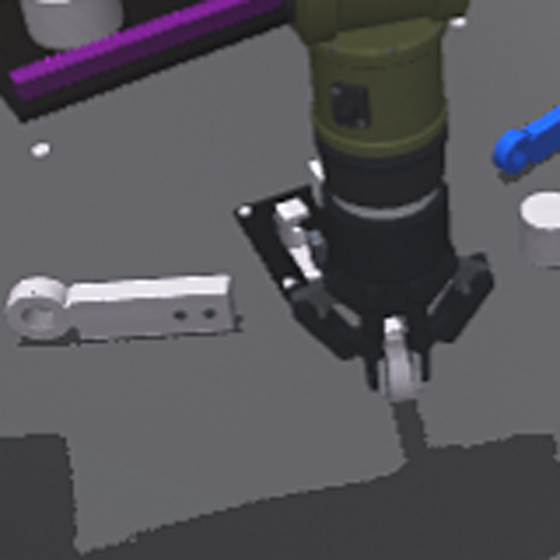

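The gauge is held by its eye at crop (400,370). I'll lower it, gently at the end.

Emit:
arm_command(increments=[{"dx": 0.0006, "dy": 0.0014, "dz": 0.02, "ax": -0.0026, "ay": 0, "az": -0.002, "gripper": 0}, {"dx": 0.0006, "dy": 0.0014, "dz": 0.045, "ax": -0.0026, "ay": 0, "az": -0.002, "gripper": 0}, {"dx": 0.0006, "dy": 0.0014, "dz": 0.065, "ax": -0.0026, "ay": 0, "az": -0.002, "gripper": 0}, {"dx": 0.0006, "dy": 0.0014, "dz": 0.076, "ax": -0.0026, "ay": 0, "az": -0.002, "gripper": 0}, {"dx": 0.0006, "dy": 0.0014, "dz": 0.08, "ax": -0.0026, "ay": 0, "az": -0.002, "gripper": 0}, {"dx": 0.0006, "dy": 0.0014, "dz": 0.083, "ax": -0.0026, "ay": 0, "az": -0.002, "gripper": 0}, {"dx": 0.0006, "dy": 0.0014, "dz": 0.086, "ax": -0.0026, "ay": 0, "az": -0.002, "gripper": 0}, {"dx": 0.0006, "dy": 0.0014, "dz": 0.086, "ax": -0.0026, "ay": 0, "az": -0.002, "gripper": 0}])

```text
clock: 11.42
tcp_pos: [0.4823, -0.0941, 0.0132]
ee_rot: [0.0, 0.798, 0.603, 0.0]
force: [1.1, -0.4, -2.0]
opening: 0.0146
```

```bash
python3 - <<'E'
from h import *
s=sense();print(s['tcp_pos'],s['force'],s['moment'])
E
```

```text
[ 0.48230001 -0.09410252  0.01322171] [ 1.05216929 -0.37198735 -1.97367395] [-0.07758988 -0.02283831 -0.05019629]
```

Emit:
arm_command(increments=[{"dx": 0, "dy": 0, "dz": 0.001, "ax": 0, "ay": 0, "az": 0, "gripper": 0}, {"dx": 0, "dy": 0, "dz": 0.002, "ax": 0, "ay": 0, "az": 0, "gripper": 0}, {"dx": 0, "dy": 0, "dz": 0.003, "ax": 0, "ay": 0, "az": 0, "gripper": 0}, {"dx": 0, "dy": 0, "dz": 0.0035, "ax": 0, "ay": 0, "az": 0, "gripper": 0}, {"dx": 0, "dy": 0, "dz": 0.0035, "ax": 0, "ay": 0, "az": 0, "gripper": 0}])

```text
clock: 11.83
tcp_pos: [0.4827, -0.0942, 0.0102]
ee_rot: [0.001, 0.798, 0.603, 0.001]
force: [-1.0, -0.7, 1.9]
opening: 0.0142
```

```bash
python3 - <<'E'
from h import *
s=sense();print(s['tcp_pos'],s['force'],s['moment'])
E
```

```text
[ 0.48272533 -0.09420409  0.01020459] [-0.99524124 -0.66051526  1.9263484 ] [ 0.05240399  0.15325107 -0.03189749]
```

Emit:
arm_command(increments=[{"dx": 0, "dy": 0, "dz": 0, "ax": 0, "ay": 0, "az": 0, "gripper": 0.22}, {"dx": 0, "dy": 0, "dz": 0, "ax": 0, "ay": 0, "az": 0, "gripper": 0.28}, {"dx": 0, "dy": 0, "dz": 0, "ax": 0, "ay": 0, "az": 0, "gripper": 0.4}, {"dx": 0, "dy": 0, "dz": 0, "ax": 0, "ay": 0, "az": 0, "gripper": 0.5}, {"dx": 0, "dy": 0, "dz": -0.02, "ax": 0, "ay": 0, "az": 0, "gripper": 0.5}, {"dx": 0, "dy": 0, "dz": -0.05, "ax": 0, "ay": 0, "az": 0, "gripper": 0.5}, {"dx": 0, "dy": 0, "dz": -0.09, "ax": 0, "ay": 0, "az": 0, "gripper": 0.5}, {"dx": 0, "dy": 0, "dz": -0.13, "ax": 0, "ay": 0, "az": 0, "gripper": 0.5}, {"dx": -0.05, "dy": 0, "dz": -0.17, "ax": 0, "ay": 0, "az": 0, "gripper": 0.5}, {"dx": -0.05, "dy": 0, "dz": -0.17, "ax": 0, "ay": 0, "az": 0, "gripper": 0.5}])

```text
clock: 12.67
tcp_pos: [0.4703, -0.1438, 0.1844]
ee_rot: [0.003, 0.797, 0.603, 0.002]
force: [0.8, -0.7, -0.3]
opening: 0.0427
```

```bash
python3 - <<'E'
from h import *
s=sense();print(s['tcp_pos'],s['force'])
c=snap('wrist','w3')
e=np.array([.4827,-.0942]);u=np.array([np.cos(-1.8495),np.sin(-1.8495)])
for d in(0,-.0675,-.115): print(proj(c,[*(e+u*d),.034]))
cv2.imwrite('pics/c7.png',cv2.resize(c['img'][20:260,220:420],(500,600),interpolation=2)[:,:,::-1])
E
```

```text
[ 0.47032928 -0.14377349  0.18435172] [ 0.80955369 -0.71107333 -0.32317546]
[316.01445908 139.05930566]
[316.05293934  66.5224598 ]
[316.09302531  10.96992375]
```

View pics/c7.png

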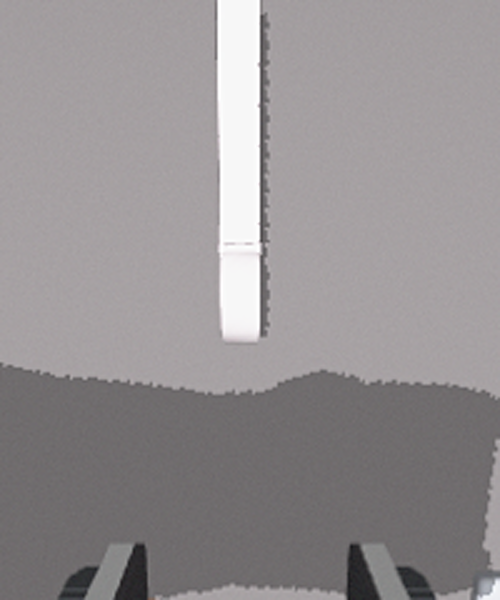

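```bash
python3 - <<'E'
from h import *
c=load('w3');u=np.array([np.cos(-1.8495),np.sin(-1.8495)])
f=lambda x,y:((x+.5)/2.5-.5+220,(y+.5)/2.5-.5+20)
tip=onz(c,f(240,343),.022);e=np.array([.4827,-.0942]);print(tip,(tip[:2]-e)@u)
m=onz(c,f(240,248),.040);print(m,(m[:2]-e)@u)
L=[onz(c,f(239.5,y),.034)[:2] for y in(10,240)];d=L[1]-L[0];print(np.arctan2(d[1],d[0]))
b=e-u*.0675;print(b)
go([*b,.10],down(-.2787));go([*b,.009],down(-.2787))
E
```

```text
[ 0.47708547 -0.11262346  0.022     ] 0.019257160187955254
[ 0.48775696 -0.07540382  0.04      ] -0.01946210788114321
-1.8492654887302897
[ 0.5012699  -0.02930463]
d [ 0.1211 -0.0033  0.0853] a [0.0097 0.0024 0.0007]
d [ 0.1214 -0.0041  0.1763] a [0.0097 0.0024 0.0007]
```

The gauge stands upright with its eye centre within 1 mm of where I expected it. I'll re-grip it by the body.

Emit:
arm_command(increments=[{"dx": 0.121, "dy": -0.003, "dz": 0.06, "ax": 0.0097, "ay": 0.0024, "az": 0, "gripper": 0.5}, {"dx": 0.121, "dy": -0.003, "dz": 0.06, "ax": 0.0097, "ay": 0.0024, "az": 0, "gripper": 0.5}, {"dx": 0.121, "dy": -0.003, "dz": 0.06, "ax": 0.0097, "ay": 0.0024, "az": 0, "gripper": 0.5}, {"dx": 0.121, "dy": -0.003, "dz": 0.08, "ax": 0.0097, "ay": 0.0024, "az": 0, "gripper": 0.5}, {"dx": 0.121, "dy": -0.003, "dz": 0.1, "ax": 0.0097, "ay": 0.0024, "az": 0, "gripper": 0.5}, {"dx": 0.121, "dy": -0.004, "dz": 0.12, "ax": 0.0097, "ay": 0.0024, "az": 0, "gripper": 0.5}, {"dx": 0.121, "dy": -0.004, "dz": 0.145, "ax": 0.0097, "ay": 0.0024, "az": 0, "gripper": 0.5}, {"dx": 0.121, "dy": -0.004, "dz": 0.165, "ax": 0.0097, "ay": 0.0024, "az": 0, "gripper": 0.5}, {"dx": 0.121, "dy": -0.004, "dz": 0.175, "ax": 0.0097, "ay": 0.0024, "az": 0, "gripper": 0.5}, {"dx": 0.121, "dy": -0.004, "dz": 0.175, "ax": 0.0097, "ay": 0.0024, "az": 0, "gripper": 0.5}])

```text
clock: 13.55
tcp_pos: [0.499, -0.0295, 0.008]
ee_rot: [-0.002, 0.798, 0.602, -0.002]
force: [0.5, -0.1, 0.3]
opening: 0.0424
```

Emit:
arm_command(increments=[{"dx": 0, "dy": 0, "dz": 0, "ax": 0, "ay": 0, "az": 0, "gripper": 0.5}, {"dx": 0, "dy": 0, "dz": 0, "ax": 0, "ay": 0, "az": 0, "gripper": 0}, {"dx": 0, "dy": 0, "dz": 0, "ax": 0, "ay": 0, "az": 0, "gripper": 0}, {"dx": 0, "dy": 0, "dz": 0, "ax": 0, "ay": 0, "az": 0, "gripper": 0}, {"dx": 0, "dy": 0, "dz": 0, "ax": 0, "ay": 0, "az": 0, "gripper": 0}, {"dx": 0, "dy": 0, "dz": 0, "ax": 0, "ay": 0, "az": 0, "gripper": 0}, {"dx": 0, "dy": 0, "dz": 0, "ax": 0, "ay": 0, "az": 0, "gripper": 0}], squeeze=80)

```text
clock: 14.13
tcp_pos: [0.5003, -0.0295, 0.0093]
ee_rot: [-0.001, 0.798, 0.602, -0.001]
force: [-1.3, 0.9, 6.3]
opening: 0.0144
```

```bash
python3 - <<'E'
from h import *
s=sense();print(s['tcp_pos'],s['force'],s['moment'],s['opening'])
A=rot();print(A.round(4).tolist())
b=np.array([.50127,-.0293,.017]);e=b+[*(np.array([np.cos(-1.8493),np.sin(-1.8493)])*.0675),.005]
print('eye in tool',(A.T@(e-s['tcp_pos'])).round(4))
E
```

```text
[ 0.50027503 -0.02954302  0.00933309] [-1.30005419  0.88406813  6.33189728] [-0.00720868  0.20533622  0.03707586] 0.014442843055279398
[[0.2745, 0.9616, -0.002], [0.9616, -0.2745, 0.0002], [-0.0003, -0.002, -1.0]]
eye in tool [-0.067   0.0008 -0.0126]
```

```bash
cat >> h.py <<'E'
YW=-.281;EX=np.array([np.cos(YW),np.sin(YW)]);EY=np.array([-EX[1],EX[0]])
EYE=np.array([-.067,0,-.0126])
def eyetcp(xp,yp,z): return np.array([*(xp*EX+yp*EY),z])-down(YW)@EYE
def eyenow():
    p=np.array(sense()['tcp_pos'])+rot()@EYE; return p[:2]@EX,p[:2]@EY,p[2]
E
python3 - <<'E'
from h import *
p=eyetcp(.555,-.130,.197);print(p);go(p,down(YW));print(eyenow())
E
```

```text
[ 0.51576118 -0.21443975  0.1844    ]
d [-0.1736  0.0653 -0.1751] a [-0.002   0.0003  0.0029]
(np.float64(0.48906655169532587), np.float64(0.04335458537371732), np.float64(0.021954201542060337))
```

Emit:
arm_command(increments=[{"dx": 0, "dy": 0, "dz": -0.01, "ax": 0, "ay": 0, "az": 0, "gripper": 0}, {"dx": 0, "dy": 0, "dz": -0.03, "ax": 0, "ay": 0, "az": 0, "gripper": 0}, {"dx": 0, "dy": 0, "dz": -0.06, "ax": 0, "ay": 0, "az": 0, "gripper": 0}, {"dx": 0, "dy": 0, "dz": -0.09, "ax": 0, "ay": 0, "az": 0, "gripper": 0}, {"dx": 0, "dy": 0, "dz": -0.12, "ax": 0, "ay": 0, "az": 0, "gripper": 0}, {"dx": 0, "dy": 0, "dz": -0.15, "ax": 0, "ay": 0, "az": 0, "gripper": 0}, {"dx": 0, "dy": 0, "dz": -0.17, "ax": 0, "ay": 0, "az": 0, "gripper": 0}, {"dx": 0, "dy": 0, "dz": -0.175, "ax": 0, "ay": 0, "az": 0, "gripper": 0}, {"dx": 0, "dy": 0, "dz": -0.175, "ax": 0, "ay": 0, "az": 0, "gripper": 0}])

```text
clock: 14.88
tcp_pos: [0.5019, -0.0297, 0.1863]
ee_rot: [0.001, 0.798, 0.602, 0.001]
force: [0.3, -0.2, -2.0]
opening: 0.0145
```

```bash
python3 - <<'E'
from h import *
s=sense();print(s['tcp_pos'],s['force'])
p=eyetcp(.555,-.130,.197);go(p,down(YW));print(eyenow())
E
```

```text
[ 0.50186251 -0.02967255  0.18633089] [ 0.27083853 -0.20519982 -1.97307322]
d [-0.1739  0.0641  0.002 ] a [ 0.0018 -0.0005  0.0029]
(np.float64(0.4905768306767153), np.float64(0.04365950732494678), np.float64(0.19889499783782655))
```

Emit:
arm_command(increments=[{"dx": -0.02, "dy": 0.005, "dz": 0, "ax": 0.002, "ay": 0, "az": 0.003, "gripper": 0}, {"dx": -0.045, "dy": 0.012, "dz": 0, "ax": 0.002, "ay": 0, "az": 0.003, "gripper": 0}, {"dx": -0.07, "dy": 0.02, "dz": 0, "ax": 0.002, "ay": 0, "az": 0.003, "gripper": 0}, {"dx": -0.095, "dy": 0.03, "dz": 0.002, "ax": 0.002, "ay": 0, "az": 0.003, "gripper": 0}, {"dx": -0.12, "dy": 0.04, "dz": 0.002, "ax": 0.002, "ay": 0, "az": 0.003, "gripper": 0}, {"dx": -0.145, "dy": 0.05, "dz": 0.002, "ax": 0.002, "ay": 0, "az": 0.003, "gripper": 0}, {"dx": -0.165, "dy": 0.06, "dz": 0.002, "ax": 0.002, "ay": 0, "az": 0.003, "gripper": 0}, {"dx": -0.174, "dy": 0.064, "dz": 0.002, "ax": 0.002, "ay": 0, "az": 0.003, "gripper": 0}, {"dx": -0.174, "dy": 0.064, "dz": 0.002, "ax": 0.002, "ay": 0, "az": 0.003, "gripper": 0}, {"dx": -0.174, "dy": 0.064, "dz": 0.002, "ax": 0.002, "ay": 0, "az": 0.003, "gripper": 0}])

```text
clock: 15.72
tcp_pos: [0.5146, -0.214, 0.1828]
ee_rot: [-0.002, 0.799, 0.601, -0.0]
force: [1.0, -0.1, -1.8]
opening: 0.0148
```

```bash
python3 - <<'E'
from h import *
s=sense();print(s['tcp_pos'],s['force'],eyenow())
a=snap('scene','s4');b=snap('side','d4')
for c,n in((a,'scene'),(b,'side')):
    x,y,z=eyenow();print(n,'eye',proj(c,[*(x*EX+y*EY),z]),'tip',proj(c,[*(.586*EX-.13*EY),.198]))
o=np.zeros((600,800,3),np.uint8)
A=a['img'][130:220,160:240]; B=b['img'][225:315,340:420]
o[:450,:400]=cv2.resize(A,(400,450),interpolation=2);o[:450,400:]=cv2.resize(B,(400,450),interpolation=2)
cv2.imwrite('pics/c8.png',o[:450,:,::-1])
E
```

```text
[ 0.51457809 -0.21401116  0.18280243] [ 0.95203186 -0.07785657 -1.75645017] (np.float64(0.5537184125407583), np.float64(-0.12993577166837816), np.float64(0.19529851291986913))
scene eye [212.21968251 148.27250241] tip [202.27827091 153.06354147]
side eye [351.92496582 264.62544225] tip [368.39041925 261.2498937 ]
```

View pics/c8.png

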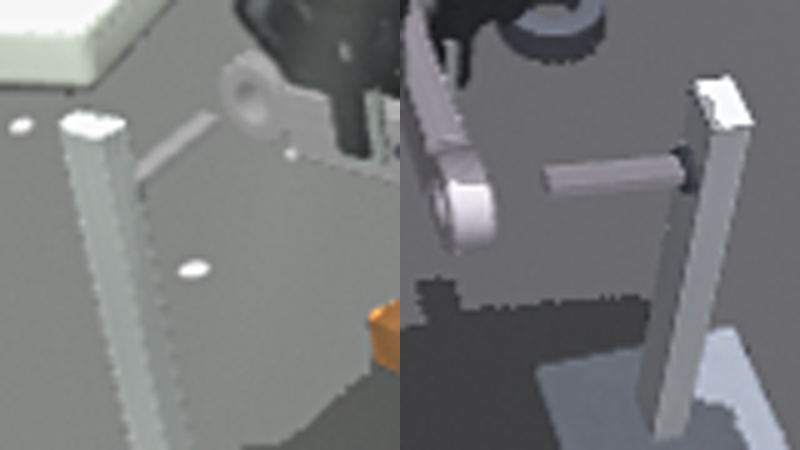

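The eye hole is at crop (248,94) in the scene view and (440,205) in the side view. The peg tip is at (215,117) and (545,180). Both agree with the predicted positions to about 1 px, so I'll insert now.

```bash
python3 - <<'E'
from h import *
for q in((.60,-.130,.196),(.62,-.130,.195)): go(eyetcp(*q),down(YW))
E
```

```text
d [-0.0009  0.0461 -0.    ] a [-0.002  -0.0013  0.0007]
d [-0.0009  0.0661  0.001 ] a [-0.002  -0.0013  0.0007]
```

Emit:
arm_command(increments=[{"dx": 0, "dy": 0.006, "dz": -0.0015, "ax": -0.002, "ay": -0.001, "az": 0, "gripper": 0}, {"dx": 0, "dy": 0.014, "dz": -0.0015, "ax": -0.002, "ay": -0.001, "az": 0, "gripper": 0}, {"dx": 0, "dy": 0.022, "dz": -0.0015, "ax": -0.002, "ay": -0.001, "az": 0, "gripper": 0}, {"dx": 0, "dy": 0.03, "dz": -0.0015, "ax": -0.002, "ay": -0.001, "az": 0, "gripper": 0}, {"dx": 0, "dy": 0.038, "dz": -0.001, "ax": -0.002, "ay": -0.001, "az": 0, "gripper": 0}, {"dx": 0, "dy": 0.046, "dz": -0.001, "ax": -0.002, "ay": -0.001, "az": 0, "gripper": 0}])

```text
clock: 16.32
tcp_pos: [0.5602, -0.2261, 0.1843]
ee_rot: [-0.0, 0.799, 0.602, 0.0]
force: [-0.0, 0.2, -1.8]
opening: 0.0144
```

```bash
python3 - <<'E'
from h import *
s=sense();print(s['force'],s['moment'],eyenow())
for q in((.62,-.130,.195),(.62,-.13,.188)): go(eyetcp(*q),down(YW))
E
```

```text
[-0.0157769   0.20351985 -1.84065758] [0.05332026 0.01896816 0.06460049] (np.float64(0.6010096909365743), np.float64(-0.1288987958374357), np.float64(0.19687305661873034))
d [-0.0011  0.0191  0.0019] a [ 0.0001 -0.0003  0.001 ]
d [-0.0011  0.0191  0.0089] a [ 0.0001 -0.0003  0.001 ]
```

Moved in with no contact. I'll go on to 25 mm from the root, then lower until the hole's top rests on the peg.

Emit:
arm_command(increments=[{"dx": -0.001, "dy": 0.007, "dz": 0.0005, "ax": 0, "ay": 0, "az": 0, "gripper": 0}, {"dx": -0.001, "dy": 0.014, "dz": 0.001, "ax": 0, "ay": 0, "az": 0, "gripper": 0}, {"dx": -0.001, "dy": 0.019, "dz": 0.0015, "ax": 0, "ay": 0, "az": 0, "gripper": 0}, {"dx": -0.001, "dy": 0.019, "dz": 0.003, "ax": 0, "ay": 0, "az": 0, "gripper": 0}, {"dx": -0.001, "dy": 0.019, "dz": 0.0045, "ax": 0, "ay": 0, "az": 0, "gripper": 0}, {"dx": -0.001, "dy": 0.019, "dz": 0.006, "ax": 0, "ay": 0, "az": 0, "gripper": 0}, {"dx": -0.001, "dy": 0.019, "dz": 0.006, "ax": 0, "ay": 0, "az": 0, "gripper": 0}])

```text
clock: 16.9
tcp_pos: [0.5775, -0.2321, 0.1778]
ee_rot: [-0.001, 0.799, 0.601, -0.0]
force: [0.3, -0.5, -1.3]
opening: 0.0144
```

```bash
python3 - <<'E'
from h import *
s=sense();print(s['force'],s['moment'],eyenow())
E
```

```text
[ 0.26894642 -0.50888305 -1.34169786] [ 0.07131492 -0.02382765  0.0432168 ] (np.float64(0.6193336370040021), np.float64(-0.1298845050006665), np.float64(0.19038068407842523))
```

Emit:
arm_command(increments=[{"dx": 0, "dy": 0, "dz": 0.001, "ax": 0, "ay": 0, "az": 0, "gripper": 0}, {"dx": 0, "dy": 0, "dz": 0.002, "ax": 0, "ay": 0, "az": 0, "gripper": 0}, {"dx": 0, "dy": 0, "dz": 0.003, "ax": 0, "ay": 0, "az": 0, "gripper": 0}, {"dx": 0, "dy": 0, "dz": 0.003, "ax": 0, "ay": 0, "az": 0, "gripper": 0}])

```text
clock: 17.23
tcp_pos: [0.5777, -0.2324, 0.1757]
ee_rot: [0.0, 0.799, 0.601, -0.0]
force: [-1.8, 0.6, 4.2]
opening: 0.0146
```

```bash
python3 - <<'E'
from h import *
s=sense();print(s['force'],s['moment'],eyenow())
E
```

```text
[-1.75609092  0.62754939  4.22525517] [-0.25801494  0.44637331 -0.16692089] (np.float64(0.6194850708180735), np.float64(-0.13006906045770394), np.float64(0.18827328483681263))
```

Contact came at the predicted height, eye centre 0.188 m, which confirms the peg is inside the hole. I'll back off 1 mm, release and retreat upward.

Emit:
arm_command(increments=[{"dx": 0, "dy": 0, "dz": 0.001, "ax": 0, "ay": 0, "az": 0, "gripper": 0}, {"dx": 0, "dy": 0, "dz": 0.001, "ax": 0, "ay": 0, "az": 0, "gripper": 0.6}, {"dx": 0, "dy": 0, "dz": 0.001, "ax": 0, "ay": 0, "az": 0, "gripper": 0.6}, {"dx": 0, "dy": 0, "dz": 0.001, "ax": 0, "ay": 0, "az": 0, "gripper": 0.6}, {"dx": 0, "dy": 0, "dz": 0.001, "ax": 0, "ay": 0, "az": 0, "gripper": 0.6}, {"dx": 0.005, "dy": 0, "dz": -0.03, "ax": 0, "ay": 0, "az": 0, "gripper": 0.6}, {"dx": 0.02, "dy": 0, "dz": -0.07, "ax": 0, "ay": 0, "az": 0, "gripper": 0.6}, {"dx": 0.05, "dy": 0, "dz": -0.1, "ax": 0, "ay": 0, "az": 0, "gripper": 0.6}, {"dx": 0.09, "dy": 0, "dz": -0.12, "ax": 0, "ay": 0, "az": 0, "gripper": 0.6}, {"dx": 0.13, "dy": 0, "dz": -0.12, "ax": 0, "ay": 0, "az": 0, "gripper": 0.6}])

```text
clock: 18.07
tcp_pos: [0.6149, -0.1101, 0.3005]
ee_rot: [0.003, 0.8, 0.6, 0.002]
force: [1.9, -0.2, -0.8]
opening: 0.0513
```

```bash
python3 - <<'E'
from h import *
print(sense()['tcp_pos'],sense()['force'])
E
```

```text
[ 0.61492786 -0.11011971  0.30054928] [ 1.89823591 -0.2333268  -0.81037874]
```

Emit:
arm_command(increments=[{"dx": 0.07, "dy": 0, "dz": 0, "ax": 0, "ay": 0, "az": 0, "gripper": 0.6}, {"dx": 0.07, "dy": 0, "dz": 0, "ax": 0, "ay": 0, "az": 0, "gripper": 0.6}, {"dx": 0.07, "dy": 0, "dz": 0, "ax": 0, "ay": 0, "az": 0, "gripper": 0.6}, {"dx": 0.07, "dy": 0, "dz": 0, "ax": 0, "ay": 0, "az": 0, "gripper": 0.6}, {"dx": 0.07, "dy": 0, "dz": 0, "ax": 0, "ay": 0, "az": 0, "gripper": 0.6}, {"dx": 0.07, "dy": 0, "dz": 0, "ax": 0, "ay": 0, "az": 0, "gripper": 0.6}, {"dx": 0.07, "dy": 0, "dz": 0, "ax": 0, "ay": 0, "az": 0, "gripper": 0.6}, {"dx": 0.07, "dy": 0, "dz": 0, "ax": 0, "ay": 0, "az": 0, "gripper": 0.6}, {"dx": 0.07, "dy": 0, "dz": 0, "ax": 0, "ay": 0, "az": 0, "gripper": 0.6}, {"dx": 0.07, "dy": 0, "dz": 0, "ax": 0, "ay": 0, "az": 0, "gripper": 0.6}])

```text
clock: 18.9
tcp_pos: [0.6343, -0.0436, 0.3006]
ee_rot: [0.003, 0.8, 0.6, 0.002]
force: [0.4, -0.6, 0.1]
opening: 0.0508
```

Emit:
arm_command(increments=[{"dx": 0, "dy": 0, "dz": 0, "ax": 0, "ay": 0, "az": 0, "gripper": 0.6}, {"dx": 0, "dy": 0, "dz": 0, "ax": 0, "ay": 0, "az": 0, "gripper": 0.6}, {"dx": 0, "dy": 0, "dz": 0, "ax": 0, "ay": 0, "az": 0, "gripper": 0.6}, {"dx": 0, "dy": 0, "dz": 0, "ax": 0, "ay": 0, "az": 0, "gripper": 0.6}, {"dx": 0, "dy": 0, "dz": 0, "ax": 0, "ay": 0, "az": 0, "gripper": 0.6}, {"dx": 0, "dy": 0, "dz": 0, "ax": 0, "ay": 0, "az": 0, "gripper": 0.6}, {"dx": 0, "dy": 0, "dz": 0, "ax": 0, "ay": 0, "az": 0, "gripper": 0.6}, {"dx": 0, "dy": 0, "dz": 0, "ax": 0, "ay": 0, "az": 0, "gripper": 0.6}, {"dx": 0, "dy": 0, "dz": 0, "ax": 0, "ay": 0, "az": 0, "gripper": 0.6}, {"dx": 0, "dy": 0, "dz": 0, "ax": 0, "ay": 0, "az": 0, "gripper": 0.6}])

```text
clock: 19.73
tcp_pos: [0.6343, -0.0436, 0.3006]
ee_rot: [0.003, 0.8, 0.6, 0.002]
force: [0.1, 0.2, -0.7]
opening: 0.0516
```

Emit:
arm_command(increments=[{"dx": 0, "dy": 0, "dz": 0, "ax": 0, "ay": 0, "az": 0, "gripper": 0.6}, {"dx": 0, "dy": 0, "dz": 0, "ax": 0, "ay": 0, "az": 0, "gripper": 0.6}, {"dx": 0, "dy": 0, "dz": 0, "ax": 0, "ay": 0, "az": 0, "gripper": 0.6}, {"dx": 0, "dy": 0, "dz": 0, "ax": 0, "ay": 0, "az": 0, "gripper": 0.6}, {"dx": 0, "dy": 0, "dz": 0, "ax": 0, "ay": 0, "az": 0, "gripper": 0.6}, {"dx": 0, "dy": 0, "dz": 0, "ax": 0, "ay": 0, "az": 0, "gripper": 0.6}, {"dx": 0, "dy": 0, "dz": 0, "ax": 0, "ay": 0, "az": 0, "gripper": 0.6}, {"dx": 0, "dy": 0, "dz": 0, "ax": 0, "ay": 0, "az": 0, "gripper": 0.6}, {"dx": 0, "dy": 0, "dz": 0, "ax": 0, "ay": 0, "az": 0, "gripper": 0.6}, {"dx": 0, "dy": 0, "dz": 0, "ax": 0, "ay": 0, "az": 0, "gripper": 0.6}])

```text
clock: 20.57
tcp_pos: [0.6344, -0.0436, 0.3006]
ee_rot: [0.003, 0.8, 0.6, 0.002]
force: [0.6, -0.4, -0.1]
opening: 0.0512
```

Emit:
arm_command(increments=[{"dx": 0, "dy": 0, "dz": 0, "ax": 0, "ay": 0, "az": 0, "gripper": 0.6}, {"dx": 0, "dy": 0, "dz": 0, "ax": 0, "ay": 0, "az": 0, "gripper": 0.6}, {"dx": 0, "dy": 0, "dz": 0, "ax": 0, "ay": 0, "az": 0, "gripper": 0.6}, {"dx": 0, "dy": 0, "dz": 0, "ax": 0, "ay": 0, "az": 0, "gripper": 0.6}, {"dx": 0, "dy": 0, "dz": 0, "ax": 0, "ay": 0, "az": 0, "gripper": 0.6}, {"dx": 0, "dy": 0, "dz": 0, "ax": 0, "ay": 0, "az": 0, "gripper": 0.6}, {"dx": 0, "dy": 0, "dz": 0, "ax": 0, "ay": 0, "az": 0, "gripper": 0.6}, {"dx": 0, "dy": 0, "dz": 0, "ax": 0, "ay": 0, "az": 0, "gripper": 0.6}, {"dx": 0, "dy": 0, "dz": 0, "ax": 0, "ay": 0, "az": 0, "gripper": 0.6}, {"dx": 0, "dy": 0, "dz": 0, "ax": 0, "ay": 0, "az": 0, "gripper": 0.6}])

```text
clock: 21.4
tcp_pos: [0.6343, -0.0436, 0.3006]
ee_rot: [0.003, 0.8, 0.6, 0.002]
force: [0.0, -0.7, -0.2]
opening: 0.0512
```

Emit:
arm_command(increments=[{"dx": 0, "dy": 0, "dz": 0, "ax": 0, "ay": 0, "az": 0, "gripper": 0.6}, {"dx": 0, "dy": 0, "dz": 0, "ax": 0, "ay": 0, "az": 0, "gripper": 0.6}, {"dx": 0, "dy": 0, "dz": 0, "ax": 0, "ay": 0, "az": 0, "gripper": 0.6}, {"dx": 0, "dy": 0, "dz": 0, "ax": 0, "ay": 0, "az": 0, "gripper": 0.6}, {"dx": 0, "dy": 0, "dz": 0, "ax": 0, "ay": 0, "az": 0, "gripper": 0.6}, {"dx": 0, "dy": 0, "dz": 0, "ax": 0, "ay": 0, "az": 0, "gripper": 0.6}, {"dx": 0, "dy": 0, "dz": 0, "ax": 0, "ay": 0, "az": 0, "gripper": 0.6}, {"dx": 0, "dy": 0, "dz": 0, "ax": 0, "ay": 0, "az": 0, "gripper": 0.6}, {"dx": 0, "dy": 0, "dz": 0, "ax": 0, "ay": 0, "az": 0, "gripper": 0.6}, {"dx": 0, "dy": 0, "dz": 0, "ax": 0, "ay": 0, "az": 0, "gripper": 0.6}])

```text
clock: 22.23
tcp_pos: [0.6344, -0.0436, 0.3006]
ee_rot: [0.003, 0.8, 0.6, 0.002]
force: [0.6, 0.5, -0.5]
opening: 0.0511
```

```bash
python3 - <<'E'
from h import *
print(sense()['tcp_pos'],sense()['force'])
for n in('scene','side'):
    a=snap(n,n+'e1'); 
    for i in range(5): capture('scene')
    b=snap(n,n+'e2')
    o=load({'scene':'s0','side':'d0'}[n])
    df=cv2.absdiff(a['img'],b['img']).max(2);print(n,'motion px',(df>25).sum())
    # silver/bright changes near the stand vs the first picture
    p=[proj(o,[*(x*EX-.13*EY),z]) for x,z in((.62,.19),(.62,.074))];print('expect eye,lower end',np.round(p))
    m=(cv2.absdiff(b['img'],o['img']).max(2)>25).astype(np.uint8)
    k,l,st,ce=cv2.connectedComponentsWithStats(m)
    for i in range(1,k):
        if st[i,4]>40: print(st[i],ce[i].round())
E
```

```text
[ 0.63436125 -0.04358338  0.30061075] [ 0.61183798  0.5198079  -0.45075459]
scene motion px 2
expect eye,lower end [[192. 163.]
 [201. 207.]]
[ 261    0   57  144 6174] [289.  63.]
[364   0  23  33 548] [378.  16.]
[ 383    0   49   89 1468] [413.  60.]
[ 549    0   85  123 4664] [597.  56.]
[ 325   35   47   51 1192] [344.  59.]
[373  41  12  20  89] [379.  51.]
[389 134  28  28 197] [403. 147.]
[315 136  38  28 245] [329. 153.]
[336 152  22   5  43] [348. 154.]
[186 162  11   8  44] [192. 166.]
[  225   163   344   145 10686] [350. 219.]
[360 214  68  37 870] [394. 231.]
[201 229  10   8  51] [204. 233.]
[414 234  18   6  59] [423. 236.]
[356 252  18   7  90] [365. 255.]
[389 273  27  15 146] [398. 281.]
side motion px 14
expect eye,lower end [[385. 261.]
 [380. 295.]]
[    0     0   110   255 15885] [ 45. 110.]
[  87    0   63  106 2792] [123.  46.]
[ 319    0   67  139 5384] [353.  65.]
[276 148  31  68 414] [296. 187.]
[ 139  152   66  104 3670] [174. 208.]
[308 181   9  13  52] [311. 188.]
[266 182  18  29 250] [274. 194.]
[  185   219   218   115 10165] [276. 274.]
[  0 227  54  28 644] [ 21. 239.]
[ 40 237  15   8  75] [ 47. 240.]
[ 33 250  26   9 146] [ 43. 254.]
[107 255  27   7  98] [119. 257.]
[  0 270  37  29 592] [ 13. 286.]
[ 24 270  18  11  84] [ 32. 275.]
[388 271   9   6  41] [392. 274.]
[160 285  24   5  47] [173. 287.]
[134 287  18  34 201] [145. 300.]
[  87  296   79   76 1011] [139. 336.]
[377 301  13  13 110] [382. 307.]
[385 314  16   6  64] [393. 317.]
[ 25 319  29  35 634] [ 39. 339.]
[ 82 343  43  20 364] [ 97. 352.]
```

The views are used up, so I'll check the hang by numbers: a bright-pixel map round the peg in the side picture, and the local differences at the bystanders.

```bash
python3 - <<'E'
from h import *
for n,o,r in(('sidee2','d0',(242,318,2,360,412)),('scenee2','s0',(148,222,2,178,222))):
    for f in(o,n):
        g=cv2.cvtColor(load(f)['img'],7);print(f)
        for y in range(r[0],r[1],r[2]): print(y,''.join(' .:-=+*#%@'[min(9,int(v)//26)] for v in g[y,r[3]:r[4]]))
def cen(f,t,box,cond):
    im=load(f)['img'].astype(int);x0,y0,x1,y1=box;m=cond(im[y0:y1,x0:x1]);ys,xs=np.nonzero(m);return (xs.mean()+x0).round(1),(ys.mean()+y0).round(1),m.sum()
org=lambda i:(i[...,0]-i[...,2]>60)
print('case',[cen(f,0,(225,175,270,215),org) for f in('s0','scenee2')])
br=lambda i:i.min(2)>170
print('master',[cen(f,0,(325,265,365,310),br) for f in('s0','scenee2')])
dk=lambda i:(i.max(2)<75)&(i[...,2]>i[...,0]+4)
print('ring',[cen(f,0,(260,262,302,300),dk) for f in('s0','scenee2')])
E
```

```text
d0
242 --------------------------------------+@@@@@@@@=----
244 ---------------------------------------*@@@@@@@@=---
246 ----------------------------------------*@@@@@@@@=--
248 -----------------------------------------%@@@@@@@@=-
250 ---------------------------------------=-:%@@%*===--
252 ---------------------------------------=--=======+--
254 -----------------------------------:------=====++=--
256 --------------------------==****##@+:=---======++---
258 --------=##%%%%%%%%%%%%%%%%%%%%%%%%%+----======+=---
260 ---------+%%%%%%%%%%%%%%%%%%##****++=:--=+====++----
262 ----------**++=----==-========------..::======+=----
264 ----------------------------------------=+====+-----
266 ---------------------------------------======++-----
268 ---------------------------------------======+=-----
270 ---------------------------------=-----======+------
272 --------------------------------------========------
274 -------------------------------------:+=====+-------
276 --------------------------------------=======-------
278 -------------------------------------=======--------
280 ----------
[... 6524 characters left out ...]
+++++++++++
208 ++++++*******+++++++=-=+++++++++++++++++++++
210 +++++++*******++++++++++++++++++++++++++++++
212 +++++++******+++++++++++++++++++++++++++++++
214 +++++++********+++++++++++++++++++++++++++++
216 ++++++=+*******+++++++++++++++++++++++++++++
218 ++++++++********++++++++++++++++++++++++++++
220 +++++++=+*******++++++++++++++++++++++++++++
case [(np.float64(246.0), np.float64(195.2), np.int64(368)), (np.float64(245.9), np.float64(195.2), np.int64(369))]
master [(np.float64(344.0), np.float64(280.4), np.int64(358)), (np.float64(344.1), np.float64(280.4), np.int64(360))]
ring [(np.float64(270.8), np.float64(280.4), np.int64(5)), (np.float64(272.7), np.float64(277.5), np.int64(6))]
```

```bash
python3 - <<'E'
from h import *
a,b=snap('scene','f1'),snap('side','f2')
for c,n,r in((b,'side',(266,308,3,372,402)),(a,'scene',(168,218,4,184,210))):
    g=cv2.cvtColor(c['img'],7); print(n,r[3])
    for y in range(*r[:3]): print(y,g[y,r[3]:r[4]].tolist())
    # predicted outline if hanging straight: body 34 wide (stand y, eye offset 5), 20..115 below the eye
    for zz in(.168,.12,.073): print(zz,[proj(c,[*(x*EX+(-.13+dy)*EY),zz]).round(1).tolist() for x in(.612,.628) for dy in(-.022,-.012,.012,.022)])
s=cv2.absdiff(a['img'],load('scenee2')['img']).max(2);print((s>25).sum())
E
```

```text
side 372
266 [103, 103, 103, 103, 103, 103, 103, 103, 103, 103, 103, 108, 107, 107, 86, 81, 99, 161, 118, 103, 109, 158, 163, 162, 164, 163, 163, 167, 137, 133]
269 [103, 103, 103, 102, 103, 103, 103, 104, 103, 100, 106, 107, 106, 86, 85, 83, 98, 101, 101, 104, 114, 114, 112, 110, 109, 105, 105, 124, 135, 134]
272 [103, 103, 103, 102, 103, 103, 102, 103, 103, 106, 106, 107, 108, 89, 85, 79, 214, 167, 144, 146, 148, 147, 147, 159, 96, 89, 117, 134, 135, 133]
275 [103, 102, 103, 103, 103, 103, 103, 106, 106, 106, 104, 106, 88, 86, 84, 105, 101, 197, 159, 142, 143, 146, 146, 143, 158, 90, 135, 134, 132, 133]
278 [103, 103, 103, 103, 103, 103, 106, 106, 105, 104, 106, 106, 87, 84, 106, 106, 105, 111, 107, 105, 106, 108, 107, 109, 87, 131, 133, 131, 132, 134]
281 [103, 102, 103, 103, 100, 108, 107, 106, 106, 107, 106, 86, 85, 87, 105, 107, 106, 105, 106, 106, 108, 109, 93, 89, 98, 135, 131, 130, 132, 132]
284 [103, 104, 103, 104, 107, 107, 108, 79, 73, 107, 88, 85, 105, 107, 107, 107, 106, 106, 107, 108, 111, 86, 90, 78, 137, 131, 130, 132, 132, 133]
287 [103, 103, 103, 105, 106, 106, 95,
[... 2869 characters left out ...]
151, 152, 153, 153, 153]
212 [148, 166, 162, 161, 162, 162, 162, 155, 147, 146, 142, 141, 141, 137, 136, 137, 130, 132, 139, 147, 144, 148, 152, 137, 133, 136]
216 [127, 140, 167, 163, 162, 162, 163, 163, 156, 149, 145, 141, 142, 139, 137, 136, 136, 138, 138, 137, 137, 138, 137, 138, 137, 137]
0.168 [[189.2, 167.7], [192.5, 168.7], [200.6, 171.1], [204.0, 172.1], [184.1, 170.8], [187.5, 171.8], [195.6, 174.3], [199.1, 175.4]]
0.12 [[192.9, 186.0], [196.2, 187.0], [204.1, 189.6], [207.4, 190.7], [188.1, 189.2], [191.3, 190.3], [199.3, 192.9], [202.6, 194.0]]
0.073 [[196.4, 202.9], [199.6, 204.0], [207.3, 206.7], [210.6, 207.8], [191.7, 206.3], [194.9, 207.4], [202.7, 210.1], [206.0, 211.3]]
1
```

The pictures agree:
- The eye is on the peg, and the body hangs below it within a few degrees of vertical. That small lean is what the 8° rise of the peg gives.
- The body sits about 5 mm off the eye's line, as the gauge's geometry says it should.
- Nothing is moving.

I'm handing in.

```bash
python3 - <<'E'
from station import *
print(sense()['clock'],job_done())
E
```

```text
the job is handed in; nothing more can be done
23.0333 None
```

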